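# Row up turning blanks on a vacuum board

### The job

Slide the three loose square turning blanks into an even row on the grey vacuum board: each lying flat and flush against the metal fence, centred on one of the three yellow lines, in any order. Then turn the valve's selector knob clockwise until its pointer is on the green mark. Leave everything else on the bench where it is.

Things in the scene. Friction and masses are not known exactly. Their poses are not given: they have to be found in the camera images.
- board: grey vacuum hold-down board, fixed to the bench, 280 (x) x 470 (y) x 15 mm thick; origin at the centre of its underside, z up. An aluminium fence 14 mm thick stands along its far (+x) edge, its inner face at x = +126 mm, its top 27 mm above the bench (12 mm above the board's top). Three yellow lines parallel to x, 4 mm wide, lie at y = -124, 0 and +124 mm and are continued over the fence's top
- slot0 (a point): on the board's top, where the underside centre of a blank belongs when it is flush with the fence and centred on the yellow line at y = -124 mm of the board (board x = 79 mm); axes parallel to the board's
- slot1 (a point): the same for the middle yellow line (y = 0 of the board)
- slot2 (a point): the same for the yellow line at y = +124 mm of the board
- blank_pale: square wooden turning blank, 94 x 94 mm and 24 mm thick, about 140 g, with a turning circle and diagonals pencilled on top; origin at the centre of its underside, x and y along its sides, z up; pale wood
- blank_tan: square wooden turning blank, 94 x 94 mm and 24 mm thick, about 140 g, with a turning circle and diagonals pencilled on top; origin at the centre of its underside, x and y along its sides, z up; mid-brown wood
- blank_dark: square wooden turning blank, 94 x 94 mm and 24 mm thick, about 140 g, with a turning circle and diagonals pencilled on top; origin at the centre of its underside, x and y along its sides, z up; dark brown wood, with light pencil lines
- valve: grey valve box, fixed to the bench, 84 x 84 x 40 mm, with a brass nipple on its -x side and a black selector knob on top; it stands right or left of the board; origin at the centre of its underside. Seen from above, its marks lie 34 mm from the knob's axis: white in the valve's +x direction, yellow 0.6 rad clockwise from it, green 1.2 rad clockwise
- selector (a joint): angle of the selector knob, 0 with the pointer on the white mark, growing clockwise seen from above: 0.6 on yellow, 1.2 on green, stop at 1.8 rad. It has friction and stays where it is left
- selector_grip (a point): on the knob's axis, 63 mm above the bench, at the height to grip its bar (46 mm long, 14 mm wide, 26 mm high from 47 to 73 mm above the bench; a round foot of 48 mm diameter below it). This frame's x axis runs along the bar and turns with it, towards the end with the white pointer line; y runs across the bar
- bit_block: wooden block with three upright drill bits, fixed, 70 x 90 x 35 mm, 65 mm high with the bits; stands on the other side of the board from the valve; origin at the centre of its underside
- wax_tin: bystander: flat red tin, 60 mm diameter, 26 mm high, beside the valve; origin at the centre of its underside
- chuck_key: bystander: steel T-shaped chuck key lying flat, 108 x 60 mm, 16 mm high, beside the bit block; origin below its shank
- dish: bystander: small turned wooden dish, solid, 76 mm diameter, 28 mm high, behind the board; origin at the centre of its underside
- sanding_block: bystander: sanding block of cork with a red face, 60 x 100 x 36 mm, behind the board; origin at the centre of its underside
Things that resemble listed ones, but are neither listed nor needed, are in the scene too. What is shaped like the blank_pale but pink is not meant.

How it is judged:
By the outcome, as a careful person would: the job done as asked, in the order asked, and still so for the second after the job is handed in, with the robot touching nothing.
It also fails if it takes over 72 s, if anything falls off the work surface, if the arm or the gripper's body presses on something with over 40 N, if the wrist force passes 120 N, or if a joint passes its speed limit or range.

### The arm

A 6-joint arm with a two-finger parallel gripper is mounted at the origin on the work surface. World frame = base frame: x ahead of the robot, y to its left, z up, the work surface at z = 0. Lengths are in m, angles in rad, forces in N, time in s.
With the tool pointing down it reaches from about 0.35 to 0.875 m from the base axis. Payload 15.5 kg.
Tool frame: the origin (TCP) lies midway between the tips of the shut fingers; the grasp point (between the pads) lies env.grip_point_offset behind it (env.grip_point_offset is the distance from the TCP to the grasp point, in m); z points along the fingers, y is the direction in which the jaws open and shut (so a half turn about z gives the same grasp; the last joint's range is limited). The gripper opens to 85 mm and grips with 20 to 120 N. Pads are 22 mm wide; open, the fingers measure 114 mm over their backs; the gripper's body (76 mm by 85 mm) begins 54 mm behind the grasp point. The pads swing forward as they close: fully open they stand 13 mm farther back than shut.
Start: joints at [-1.419, 0.494, 1.345, -0, 1.302, -0.096], TCP at [0.153, -0.606, 0.231] pointing down, gripper open.
Joint ranges: [-2.91, 2.91], [-0.82, 2.16], [0.22, 2.67], [-1.22, 4.37], [0.12, 2.79], [-3.08, 3.08]. Speed limits (rad/s): [1.89, 1.89, 2.57, 3.01, 3.01, 3.01].

### API

Orientations are given as a 3x3 rotation matrix whose columns are the frame's x, y, z axes.
In Python, from bench import env gives the robot as it stands.
- The arm moves only by the tool move_arm, never from a script. Its argument "targets" is a list of rows, each an object of numbers: "dx", "dy", "dz": the shift along the tool's x, y, z in units of 0.15 m (1.0 is 0.15 m); "roll": the turn about the tool's z in units of 5 degrees (1.0 is 5 degrees). In form: [{"dx": .., "dy": .., "dz": .., "roll": ..}, ...]. A call has 1 to 20 rows; each row shifts and turns the pose as measured when the row begins, along the tool's axes as they then stand; what a row does not reach is not made up. A row lasts 1/10 s, in which the tool goes at most 50 mm and 8.59 degrees, less where a joint would pass 70% of its speed; a pose out of reach is approached as far as the arm can. A call with a number of a shift or a turn outside -1 to 1 is refused whole. A call with a gripper value outside its range is refused whole. "hand" is the closure, from 0 (fully open) to 1 (shut), set as the call begins (left out, the last holds). The fingers move at their own pace and stop on an object; "grip_force" is the grip in N (left out, the last holds). Time passes only in rows, so rows that do not move let the fingers close. It gives the time, the measured TCP pose, the force and the opening at its end, in the units of the state.
- env.get_state(): the state, without advancing time (a new reading comes with each control period).
- env.get_image(name): name is "scene" or "top"; returns the picture (480x640x3 uint8, red, green, blue); there is no depth.
- env.camera_model(name): a dict with "K" (3x3 intrinsics, pixels), "camera_from_world" (4x4, takes a point from world to camera coordinates). Camera axes: x right, y up, looking along -z (the intrinsics and any distortion apply to the point x, -y, -z); pixel columns grow to the right and rows downward; lengths in m; the calibration is good to about 2 mm. A picture is of the moment at which its call begins. camera_model takes no time and is no camera call.
- env.hand_in(): hands the job in, once; it reports no verdict.
The state is a dict: "time": time; "joints": joint angles; "joint_velocities": joint speeds; "joint_efforts": joint torques, N m; "position": TCP position; "tcp_rot": TCP orientation; "ft_force": force on the tool from outside, world axes, zero at the start; "ft_torque": the same for the moment, N m; "gripper_width": finger opening in m.
Only numpy, scipy, OpenCV 4.12 (cv2) and the standard library are available. Lean on these libraries where they do the work, as an engineer would, in place of code of your own. Each camera call takes 0.05 s, during which the arm holds its last target.

## Working session

There is one attempt and no reset: what is moved stays moved. The work goes in short steps, Python scripts to look and compute and a tool call to move; the robot and the scene stay as the last step left them, time stands still between calls to the robot, and variables do not carry over. Pictures are saved under pics/ and viewed, and the job is handed in when it is done.

Besides the shell and the picture viewer there is one more tool, called after "Request:" as name([rows], argument=value, ...), one row to a line, values as JSON. move_arm: Moves the arm, as the interface text tells. Its arguments: {"type":"object","properties":{"targets":{"type":"array","items":{"type":"object","properties":{"dx":{"type":"number"},"dy":{"type":"number"},"dz":{"type":"number"},"roll":{"type":"number"}}}},"hand":{"type":"number"},"grip_force":{"type":"number"}},"required":["targets"]}

```bash
mkdir -p pics; ls; python3 - <<'E'
from bench import env
import cv2,numpy as np
for n in("scene","top"):
    im=env.get_image(n); cv2.imwrite(f"pics/{n}0.png",im[:,:,::-1]); m=env.camera_model(n); print(n,np.round(m["K"],2).tolist(),np.round(m["camera_from_world"],4).tolist(),[k for k in m])
s=env.get_state(); print(s["time"],s["position"],s["tcp_rot"],s["gripper_width"],env.grip_point_offset)
E
```

```text
pics
scene [[525.01, 0.0, 318.83], [0.0, 525.01, 245.85], [0.0, 0.0, 1.0]] [[-0.6982, 0.7159, -0.0013, 0.3868], [-0.4788, -0.4655, 0.7444, 0.1964], [0.5323, 0.5203, 0.6678, -1.4859], [0.0, 0.0, 0.0, 1.0]] ['K', 'camera_from_world']
top [[448.44, 0.0, 320.74], [0.0, 448.44, 240.24], [0.0, 0.0, 1.0]] [[-0.0228, -0.9997, -0.0111, 0.01], [0.9821, -0.0245, 0.187, -0.5467], [-0.1872, -0.0067, 0.9823, -0.8669], [0.0, 0.0, 0.0, 1.0]] ['K', 'camera_from_world']
0.1 [ 0.15264421 -0.60574766  0.23078703] [[ 9.69711143e-01  2.44254545e-01 -1.30339377e-04]
 [ 2.44254548e-01 -9.69710610e-01  1.02390660e-03]
 [ 1.23702364e-04 -1.02472963e-03 -9.99999467e-01]] 0.08559866976750727 0.0187
```

View pics/scene0.png

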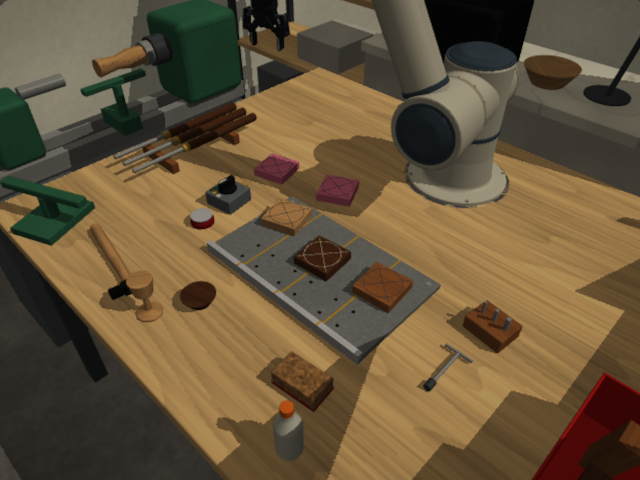

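View pics/top0.png

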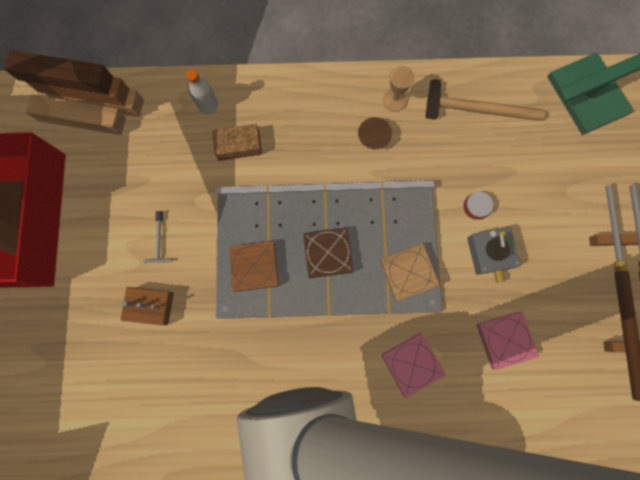

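The scene view shows the pale, dark and tan blanks on the board. In the top view they are at about (410,271), (328,252) and (254,265). The valve is to the right at (496,250), with its knob near white. The two pink blanks are decoys. Next I'll zoom in and measure.

```bash
cat > h.py <<'E'
import numpy as np,cv2
from bench import env
def cam(n="top"):
    m=env.camera_model(n); return np.array(m["K"]),np.array(m["camera_from_world"])
def proj(P,n="top"):
    K,T=cam(n); P=np.atleast_2d(P); c=P@T[:3,:3].T+T[:3,3]; c=c*[1,-1,-1]
    p=c@K.T; return p[:,:2]/p[:,2:]
def unproj(uv,z,n="top"):
    K,T=cam(n); uv=np.atleast_2d(np.asarray(uv,float)); d=np.c_[uv,np.ones(len(uv))]@np.linalg.inv(K).T*[1,-1,-1]
    R=T[:3,:3]; o=-R.T@T[:3,3]; d=d@R; return o+d*((z-o[2])/d[:,2])[:,None]
E
python3 - <<'E'
import cv2
im=cv2.imread("pics/top0.png")
cv2.imwrite("pics/c1.png",cv2.resize(im[170:330,205:450],None,fx=3.2,fy=3.2,interpolation=cv2.INTER_CUBIC))
cv2.imwrite("pics/c2.png",cv2.resize(im[180:300,450:540],None,fx=5,fy=5,interpolation=cv2.INTER_CUBIC))
E
```

```text
(no output)
```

View pics/c1.png

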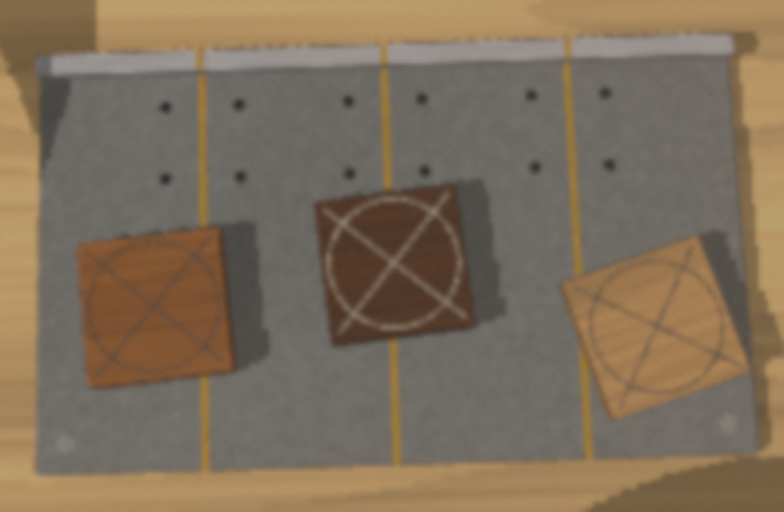

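View pics/c2.png

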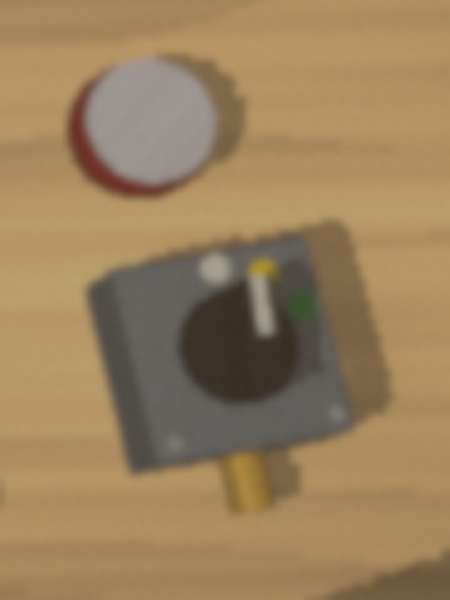

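```bash
cat >> h.py <<'E'
def fit(local,world):  # 2D rigid local->world
    L=np.array(local);W=np.array(world)[:,:2];l=L.mean(0);w=W.mean(0)
    A=(L-l);B=(W-w);th=np.arctan2((A[:,0]*B[:,1]-A[:,1]*B[:,0]).sum(),(A*B).sum())
    R=np.array([[np.cos(th),-np.sin(th)],[np.sin(th),np.cos(th)]]);t=w-R@l
    return t,th,W-(L@R.T+t)
SQ=np.array([[.047,.047],[.047,-.047],[-.047,-.047],[-.047,.047]]) # TL TR BR BL in image
E
python3 - <<'E'
from h import *
f=lambda p:np.array(p)/3.2+[205,170]-.5+.5/3.2
lo=[(-.14,.235),(-.14,.124),(-.14,0),(-.14,-.124),(-.14,-.235)]
pz=unproj(f([(37,473),(206,471),(396,464),(589,458),(757,455)]),.015)
lo2=[(.14,.124),(.14,0),(.14,-.124),(.126,.124),(.126,0),(.126,-.124)]
p2=unproj(f([(200,48),(382,43),(568,38),(203,72),(385,66),(569,60)]),.027)
t,th,r=fit(lo+lo2,np.r_[pz,p2]); print("board",t,th); print(np.round(r*1e3,1).tolist())
for n,c in dict(tan=[(77,245),(217,228),(234,370),(89,388)],dark=[(316,204),(456,185),(476,325),(333,345)],pale=[(562,284),(697,235),(748,371),(614,419)]).items():
    bt,bth,r=fit(SQ,unproj(f(c),.039)); R=np.array([[np.cos(th),-np.sin(th)],[np.sin(th),np.cos(th)]])
    print(n,"world",bt,bth,"board",(bt-t)@R,bth-th,np.round(r*1e3,1).tolist())
g=lambda p:np.array(p)/5+[450,180]-.5+.1
# valve top corners z=.04: TL(90,290)?; marks
for nm,p,z in [("white",(215,268),.04),("yel",(263,269),.04),("green",(301,305),.04),("foot",(240,347),.05),("ptr_in",(266,335),.073),("ptr_out",(260,275),.073),("BRcorner",(352,428),.04),("TR",(305,237),.04),("tin",(150,122),.026)]:
    print(nm,unproj(g(p),z)[0])
E
```

```text
board [ 0.53612278 -0.01485675] 0.00436482590627596
[[1.4, -2.4], [-0.3, -0.8], [0.8, 0.4], [1.2, -0.1], [0.1, 2.7], [0.8, 0.2], [0.6, 1.4], [0.2, 0.2], [-2.0, -1.7], [-1.6, -0.1], [-1.2, 0.3]]
tan world [0.49949797 0.1379725 ] 0.10254349928891943 board [-0.03595738  0.15298765] 0.09817867338264347 [[-0.1, -1.2], [-0.8, 1.4], [0.3, 0.4], [0.7, -0.6]]
dark world [ 0.52367985 -0.01769982] 0.10871297768099525 board [-0.01245521 -0.00278874] 0.10434815177471929 [[-0.7, -1.3], [-0.6, 0.6], [0.9, 1.2], [0.4, -0.5]]
pale world [ 0.47915941 -0.18273259] 0.31271632012062744 board [-0.05769557 -0.16762561] 0.3083514942143515 [[-1.3, -1.0], [-0.4, -0.3], [0.5, 2.1], [1.2, -0.8]]
white [ 0.55495775 -0.35928077  0.04      ]
yel [ 0.55403887 -0.37903377  0.04      ]
green [ 0.53850394 -0.39316002  0.04      ]
foot [ 0.51996559 -0.3624892   0.05      ]
ptr_in [ 0.52084108 -0.36423878  0.073     ]
ptr_out [ 0.54515823 -0.36424647  0.073     ]
BRcorner [ 0.48695343 -0.40871465  0.04      ]
TR [ 0.56714128 -0.39772255  0.04      ]
tin [ 0.62180319 -0.34305118  0.026     ]
```

Request:
move_arm([
  {"roll": 1.4},
  {"roll": 1.38},
  {"roll": 0.0},
], hand=0.35)

```text
$.targets[0]: bad value
```

Request:
move_arm([
  {"roll": 1.0},
  {"roll": 1.0},
  {"roll": 0.78},
  {"dx": 0.13, "dy": -0.29},
  {"dx": 0.13, "dy": -0.29},
  {"dx": 0.13, "dy": -0.29},
], hand=0.35)

```text
$.targets[0]: bad value
```

Request:
move_arm([
  {"dx": 0, "dy": 0, "dz": 0, "roll": 1.0},
  {"dx": 0, "dy": 0, "dz": 0, "roll": 1.0},
  {"dx": 0, "dy": 0, "dz": 0, "roll": 0.78},
  {"dx": 0.13, "dy": -0.29, "dz": 0, "roll": 0},
  {"dx": 0.13, "dy": -0.29, "dz": 0, "roll": 0},
  {"dx": 0.13, "dy": -0.29, "dz": 0, "roll": 0},
], hand=0.35)

```text
time: 0.7
position: [0.2108, -0.4755, 0.2281]
tcp_rot: [[1.0, -0.011, -0.001], [-0.011, -1.0, 0.003], [-0.001, -0.003, -1.0]]
ft_force: [1.6, -0.2, -0.6]
gripper_width: 0.0557
```

Request:
move_arm([
  {"dx": 0.15, "dy": -0.3, "dz": 0, "roll": -0.17},
  {"dx": 0.15, "dy": -0.3, "dz": 0, "roll": 0},
  {"dx": 0.15, "dy": -0.3, "dz": 0, "roll": 0},
  {"dx": 0.15, "dy": -0.3, "dz": 0, "roll": 0},
  {"dx": 0.15, "dy": -0.3, "dz": 0, "roll": 0},
  {"dx": 0.15, "dy": -0.3, "dz": 0, "roll": 0},
  {"dx": 0.15, "dy": -0.3, "dz": 0, "roll": 0},
  {"dx": 0.15, "dy": -0.3, "dz": 0, "roll": 0},
  {"dx": 0.15, "dy": -0.3, "dz": 0, "roll": 0},
])

```text
time: 1.6
position: [0.4078, -0.0702, 0.2288]
tcp_rot: [[1.0, -0.0, -0.001], [-0.0, -1.0, 0.004], [-0.001, -0.004, -1.0]]
ft_force: [1.0, -1.7, 1.0]
gripper_width: 0.0559
```

Request:
move_arm([
  {"dx": 0.1, "dy": -0.18, "dz": 0.2, "roll": 0},
  {"dx": 0.1, "dy": -0.18, "dz": 0.2, "roll": 0},
  {"dx": 0, "dy": 0, "dz": 0.3, "roll": 0},
  {"dx": 0, "dy": 0, "dz": 0.3, "roll": 0},
  {"dx": 0, "dy": 0, "dz": 0.2, "roll": 0},
  {"dx": 0, "dy": 0, "dz": 0, "roll": 0},
])

```text
time: 2.2
position: [0.4436, -0.0069, 0.0445]
tcp_rot: [[1.0, 0.009, 0.007], [0.009, -1.0, 0.003], [0.007, -0.003, -1.0]]
ft_force: [0.3, 0.3, 0.1]
gripper_width: 0.0553
```

```bash
python3 - <<'E'
from h import *
im=env.get_image("top");cv2.imwrite("pics/t1.png",im[100:400,140:540,::-1].repeat(2,0).repeat(2,1))
s=env.get_state();print(s["position"],s["ft_force"],s["time"])
E
```

```text
[ 0.44415439 -0.00708959  0.0460221 ] [ 0.09966591 -0.48394536  0.51110009] 2.25
```

View pics/t1.png

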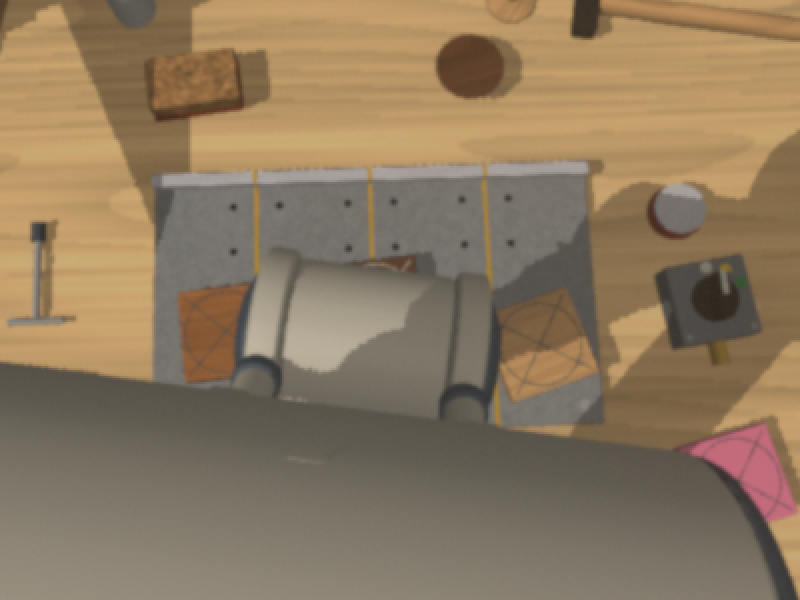

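Request:
move_arm([
  {"dx": 0, "dy": 0.06, "dz": 0.13, "roll": 0.06},
  {"dx": 0, "dy": 0, "dz": 0, "roll": 0},
  {"dx": 0.07, "dy": 0, "dz": 0, "roll": 0},
  {"dx": 0.07, "dy": 0, "dz": 0, "roll": 0},
  {"dx": 0.07, "dy": 0, "dz": 0, "roll": 0},
  {"dx": 0.07, "dy": 0, "dz": 0, "roll": 0},
  {"dx": 0.07, "dy": 0, "dz": 0, "roll": 0},
])

```text
time: 2.95
position: [0.5043, -0.0161, 0.0355]
tcp_rot: [[1.0, 0.003, 0.017], [0.003, -1.0, 0.001], [0.017, -0.001, -1.0]]
ft_force: [0.3, -0.4, -0.4]
gripper_width: 0.0557
```

```bash
python3 - <<'E'
from h import *
im=env.get_image("scene");cv2.imwrite("pics/s1.png",cv2.resize(im[150:400,180:500,::-1],None,fx=2.4,fy=2.4))
s=env.get_state();print(s["position"],s["ft_force"],s["time"])
E
```

```text
[ 0.50655332 -0.0163017   0.03564826] [2.30657459 0.59381953 0.83883248] 3.0
```

View pics/s1.png

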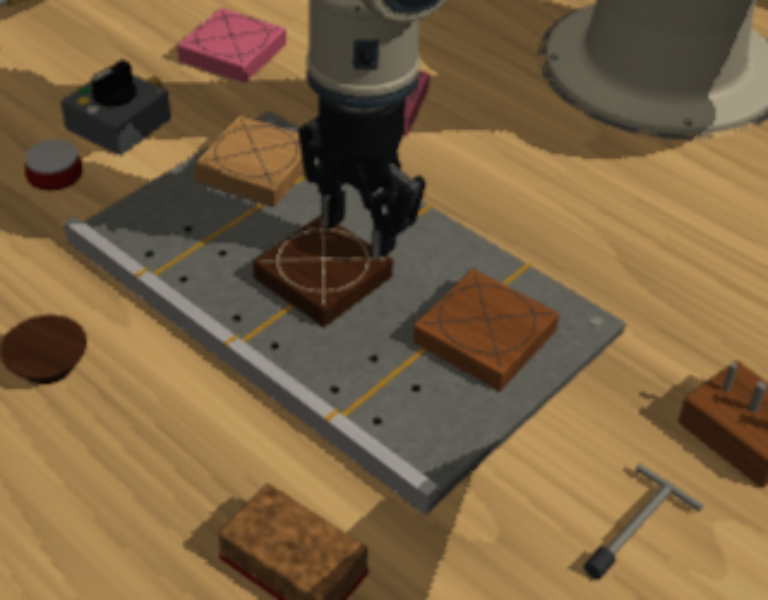

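Request:
move_arm([
  {"dx": 0, "dy": 0, "dz": -0.12, "roll": 0},
  {"dx": -0.2, "dy": 0, "dz": 0, "roll": 0},
  {"dx": -0.2, "dy": 0, "dz": 0, "roll": 0},
  {"dx": -0.1, "dy": 0, "dz": 0, "roll": 0},
  {"dx": 0, "dy": 0, "dz": 0, "roll": 0},
])

```text
time: 3.5
position: [0.4325, -0.0164, 0.0529]
tcp_rot: [[1.0, 0.004, 0.023], [0.004, -1.0, 0.001], [0.023, -0.001, -1.0]]
ft_force: [0.4, -0.1, 0.4]
gripper_width: 0.0557
```

```bash
python3 - <<'E'
from h import *
im=env.get_image("scene");cv2.imwrite("pics/s2.png",cv2.resize(im[150:400,180:500,::-1],None,fx=2.4,fy=2.4))
s=env.get_state();print(s["position"],s["tcp_rot"],s["ft_force"],s["time"])
E
```

```text
[ 0.43383517 -0.01656565  0.05296513] [[ 9.99711978e-01  3.84388962e-03  2.36893546e-02]
 [ 3.83415120e-03 -9.99992545e-01  4.56495562e-04]
 [ 2.36909327e-02 -3.65535514e-04 -9.99719264e-01]] [-0.0277664   0.21344475  1.38907871] 3.55
```

View pics/s2.png

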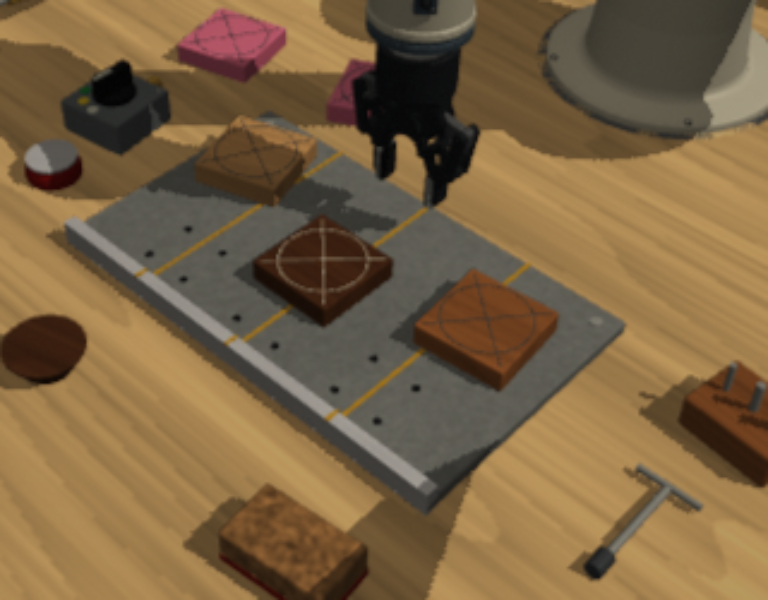

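Request:
move_arm([
  {"dx": 0, "dy": 0, "dz": 0.1, "roll": 0},
  {"dx": 0, "dy": 0, "dz": 0.1, "roll": 0},
  {"dx": 0, "dy": 0, "dz": 0, "roll": 0},
  {"dx": 0, "dy": 0, "dz": 0, "roll": 0},
])

```text
time: 3.95
position: [0.4405, -0.0171, 0.0227]
tcp_rot: [[1.0, 0.004, 0.029], [0.004, -1.0, -0.0], [0.029, 0.001, -1.0]]
ft_force: [-0.6, -0.8, 0.1]
gripper_width: 0.0553
```

Request:
move_arm([
  {"dx": 0.1, "dy": 0, "dz": 0, "roll": 0},
  {"dx": 0.1, "dy": 0, "dz": 0, "roll": 0},
  {"dx": 0.1, "dy": 0, "dz": 0, "roll": 0},
])

```text
time: 4.25
position: [0.4867, -0.0168, 0.0256]
tcp_rot: [[1.0, 0.004, 0.028], [0.004, -1.0, -0.0], [0.028, 0.0, -1.0]]
ft_force: [-0.6, -0.3, -0.4]
gripper_width: 0.0553
```

Request:
move_arm([
  {"dx": 0.1, "dy": 0, "dz": 0.01, "roll": 0},
  {"dx": 0.1, "dy": 0, "dz": 0.01, "roll": 0},
  {"dx": 0.1, "dy": 0, "dz": 0.01, "roll": 0},
])

```text
time: 4.55
position: [0.5348, -0.0165, 0.0249]
tcp_rot: [[1.0, 0.004, 0.029], [0.004, -1.0, -0.001], [0.029, 0.001, -1.0]]
ft_force: [-2.3, 0.3, 1.3]
gripper_width: 0.0557
```

```bash
python3 - <<'E'
from h import *
im=env.get_image("scene");cv2.imwrite("pics/s3.png",cv2.resize(im[150:400,180:500,::-1],None,fx=2.4,fy=2.4))
s=env.get_state();print(s["position"],s["tcp_rot"],s["ft_force"],s["time"])
E
```

```text
[ 0.53786842 -0.01675132  0.02510046] [[ 9.99457612e-01  4.14419283e-03  3.26696574e-02]
 [ 4.17846262e-03 -9.99990789e-01 -9.80775845e-04]
 [ 3.26652920e-02  1.11675283e-03 -9.99465723e-01]] [ 2.64318125 -0.68974903  0.86358823] 4.6
```

View pics/s3.png

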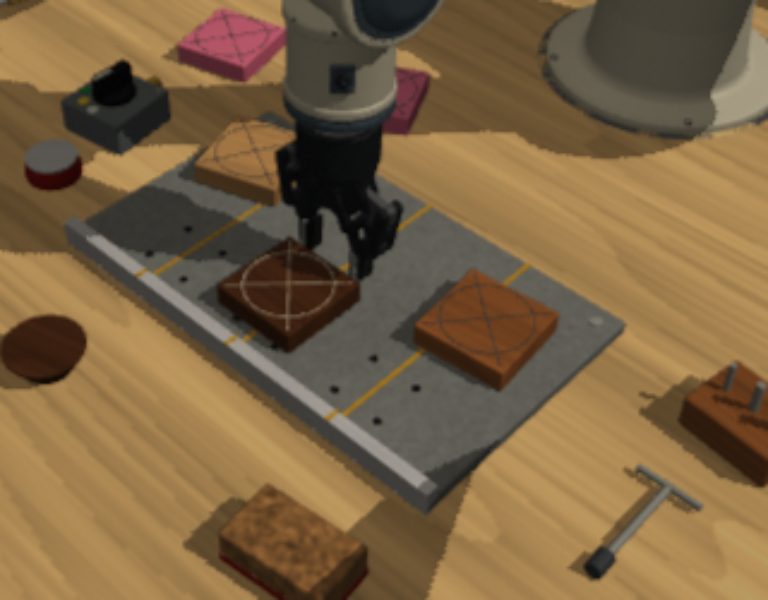

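Request:
move_arm([
  {"dx": 0.05, "dy": 0, "dz": 0.01, "roll": 0},
  {"dx": 0.05, "dy": 0, "dz": 0.005, "roll": 0},
  {"dx": 0.03, "dy": 0, "dz": 0.005, "roll": 0},
])

```text
time: 4.9
position: [0.5577, -0.0165, 0.0237]
tcp_rot: [[0.999, 0.004, 0.032], [0.004, -1.0, -0.001], [0.032, 0.001, -1.0]]
ft_force: [-24.5, -3.8, 14.4]
gripper_width: 0.0554
```

Request:
move_arm([
  {"dx": -0.15, "dy": 0, "dz": 0, "roll": 0},
  {"dx": -0.1, "dy": 0, "dz": -0.3, "roll": 0},
  {"dx": -0.2, "dy": -0.24, "dz": 0, "roll": 0},
  {"dx": -0.2, "dy": -0.25, "dz": 0, "roll": 0},
  {"dx": -0.2, "dy": -0.25, "dz": 0, "roll": 0},
  {"dx": -0.1, "dy": -0.2, "dz": 0, "roll": 0},
  {"dx": 0, "dy": 0, "dz": 0, "roll": 0},
])

```text
time: 5.6
position: [0.4106, 0.1265, 0.0653]
tcp_rot: [[0.999, 0.0, 0.036], [0.0, -1.0, -0.001], [0.036, 0.001, -0.999]]
ft_force: [0.7, 0.1, 0.0]
gripper_width: 0.0559
```

```bash
cat > look.py <<'E'
from h import *
import sys
n=sys.argv[1]
im=env.get_image("top");cv2.imwrite(f"pics/t{n}.png",cv2.resize(im[170:330,205:450,::-1],None,fx=3.2,fy=3.2,interpolation=cv2.INTER_CUBIC))
s=env.get_state();print(np.round(s["position"],4),np.round(s["tcp_rot"],3).tolist(),np.round(s["ft_force"],1),s["time"])
E
python3 look.py 4
```

```text
[0.4116 0.1255 0.0653] [[0.999, 0.0, 0.036], [0.0, -1.0, -0.001], [0.036, 0.001, -0.999]] [-0.4 -0.2 -0.4] 5.65
```

View pics/t4.png

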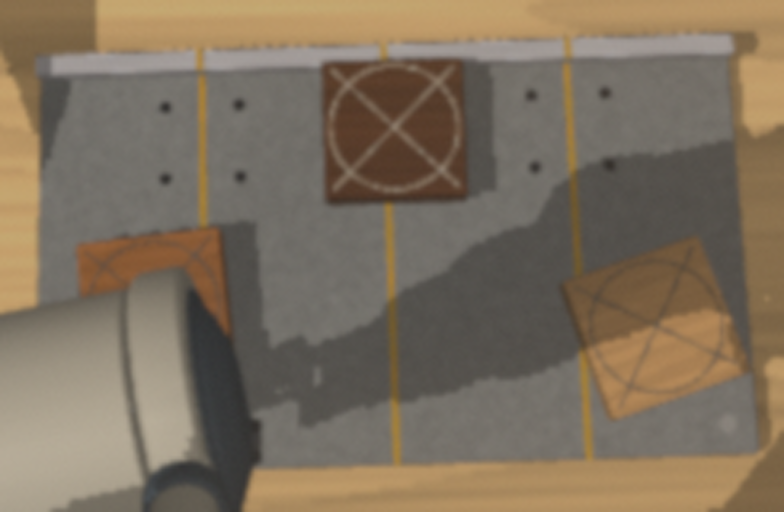

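```bash
cat > meas.py <<'E'
from h import *
f=lambda p:np.array(p)/3.2+[205,170]-.5+.5/3.2
T0=np.array([.53612,-.01486]);th=.00436
R=np.array([[np.cos(th),-np.sin(th)],[np.sin(th),np.cos(th)]])
def m(c):
    bt,bth,r=fit(SQ,unproj(f(c),.039)); b=(bt-T0)@R
    print("world",np.round(bt,4),"board mm",np.round(b*1e3,1),"yaw",round(bth-th,3),"res",np.round(np.abs(r*1e3).max(),1))
def slots(dx=0):
    for y in(-.124,0,.124):
        c=(SQ+[.079,y])@R.T+T0; print(y,np.round((proj(np.c_[c,[.039]*4])-[205,170]+.5)*3.2-.5,0).tolist())
E
python3 - <<'E'
from meas import *
m([(324,62),(463,59),(467,199),(328,202)]); slots()
E
```

```text
world [ 0.613  -0.0202] board mm [76.9 -5.6] yaw -0.005 res 1.9
-0.124 [[501.0, 55.0], [643.0, 51.0], [652.0, 189.0], [507.0, 193.0]]
0 [[314.0, 60.0], [456.0, 56.0], [461.0, 195.0], [317.0, 199.0]]
0.124 [[127.0, 66.0], [269.0, 62.0], [271.0, 200.0], [127.0, 204.0]]
```

Request:
move_arm([
  {"dx": 0, "dy": -0.07, "dz": 0.13, "roll": 0},
  {"dx": 0, "dy": 0, "dz": 0.13, "roll": 0},
  {"dx": 0, "dy": 0, "dz": 0, "roll": 0},
])

```text
time: 5.95
position: [0.4162, 0.1354, 0.0262]
tcp_rot: [[0.999, 0.0, 0.041], [0.0, -1.0, -0.001], [0.041, 0.001, -0.999]]
ft_force: [0.1, -0.4, 0.7]
gripper_width: 0.0555
```

Request:
move_arm([
  {"dx": 0.1, "dy": 0, "dz": 0.01, "roll": 0},
  {"dx": 0.1, "dy": 0, "dz": 0.01, "roll": 0},
  {"dx": 0.1, "dy": 0, "dz": 0.01, "roll": 0},
  {"dx": 0.1, "dy": 0, "dz": 0.01, "roll": 0},
  {"dx": 0.1, "dy": 0, "dz": 0.01, "roll": 0},
  {"dx": 0.1, "dy": 0, "dz": 0.01, "roll": 0},
])

```text
time: 6.55
position: [0.5099, 0.1303, 0.0241]
tcp_rot: [[0.999, -0.005, 0.037], [-0.004, -1.0, -0.002], [0.037, 0.001, -0.999]]
ft_force: [-2.8, -1.2, 1.5]
gripper_width: 0.0556
```

Request:
move_arm([
  {"dx": 0.1, "dy": 0, "dz": 0.01, "roll": -0.1},
  {"dx": 0.08, "dy": 0, "dz": 0.008, "roll": 0},
  {"dx": 0.06, "dy": 0, "dz": 0.006, "roll": 0},
  {"dx": 0.03, "dy": 0, "dz": 0.005, "roll": 0},
])

```text
time: 6.95
position: [0.5555, 0.1267, 0.0245]
tcp_rot: [[0.999, 0.0, 0.039], [0.001, -1.0, -0.002], [0.039, 0.002, -0.999]]
ft_force: [-1.8, 0.7, 1.8]
gripper_width: 0.0557
```

Request:
move_arm([
  {"dx": 0.03, "dy": 0, "dz": 0.003, "roll": -0.04},
  {"dx": 0.02, "dy": 0, "dz": 0, "roll": 0},
])

```text
time: 7.15
position: [0.5565, 0.1257, 0.0239]
tcp_rot: [[1.0, 0.004, 0.026], [0.004, -1.0, -0.002], [0.026, 0.003, -1.0]]
ft_force: [-13.8, 6.5, 10.5]
gripper_width: 0.0554
```

Request:
move_arm([
  {"dx": -0.12, "dy": 0, "dz": 0, "roll": 0},
  {"dx": 0, "dy": -0.05, "dz": -0.3, "roll": 0},
  {"dx": 0.1, "dy": -0.3, "dz": 0, "roll": 0},
  {"dx": 0.2, "dy": -0.2, "dz": 0, "roll": 0},
  {"dx": 0.15, "dy": -0.1, "dz": 0, "roll": 0},
  {"dx": 0, "dy": 0, "dz": 0, "roll": 0},
], hand=1)

```text
time: 7.75
position: [0.6034, 0.2251, 0.0733]
tcp_rot: [[1.0, 0.001, 0.023], [0.002, -1.0, -0.002], [0.023, 0.002, -1.0]]
ft_force: [-0.6, 0.6, -0.1]
gripper_width: -0.0
```

```bash
python3 look.py 5
```

```text
[0.6019 0.2243 0.073 ] [[1.0, 0.001, 0.021], [0.001, -1.0, -0.003], [0.021, 0.003, -1.0]] [-0.6 -1.   0.4] 7.8
```

View pics/t5.png

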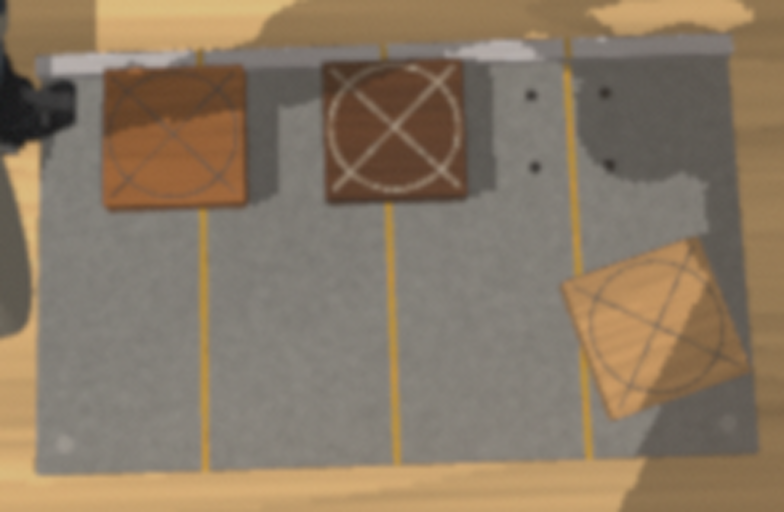

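```bash
python3 - <<'E'
from meas import *
m([(105,70),(244,66),(245,206),(106,210)])
print(unproj(f([(75,102)]),.08), unproj(f([(75,102)]),.09))
E
```

```text
world [0.6117 0.1249] board mm [ 76.1 139.5] yaw 0.003 res 1.8
[[0.62567631 0.18223416 0.08      ]] [[0.62280589 0.18004428 0.09      ]]
```

```bash
python3 - <<'E'
from h import *
im=env.get_image("scene");cv2.imwrite("pics/s5.png",cv2.resize(im[130:380,230:500,::-1],None,fx=2.4,fy=2.4))
print(proj([[.6019,.2243,.073],[.6019,.2243,.0]],"scene"))
E
```

```text
[[385.53478412 320.33668385]
 [382.48283889 344.07434734]]
```

View pics/s5.png

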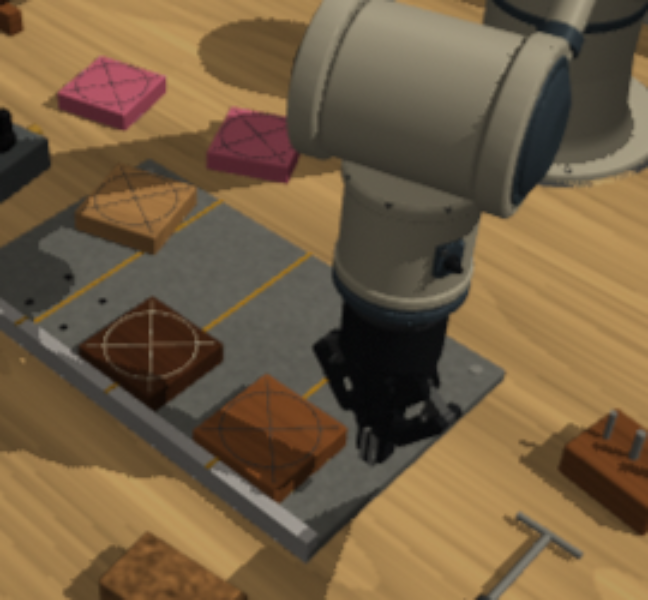

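Request:
move_arm([
  {"dx": 0.04, "dy": 0, "dz": 0.15, "roll": 0},
  {"dx": 0.03, "dy": 0, "dz": 0.15, "roll": 0},
  {"dx": 0, "dy": 0.1, "dz": 0, "roll": 0},
  {"dx": 0, "dy": 0, "dz": 0, "roll": 0},
])

```text
time: 8.25
position: [0.6084, 0.2038, 0.0274]
tcp_rot: [[1.0, -0.0, 0.016], [-0.0, -1.0, -0.005], [0.016, 0.005, -1.0]]
ft_force: [0.3, -0.0, 0.7]
gripper_width: -0.0001
```

```bash
python3 look.py 6;python3 - <<'E'
from h import *
im=env.get_image("scene");cv2.imwrite("pics/s6.png",cv2.resize(im[230:380,280:450,::-1],None,fx=4,fy=4))
E
```

```text
[0.6084 0.2045 0.0274] [[1.0, -0.001, 0.016], [-0.0, -1.0, -0.004], [0.016, 0.004, -1.0]] [-0.3 -0.  -0.6] 8.3
```

View pics/s6.png

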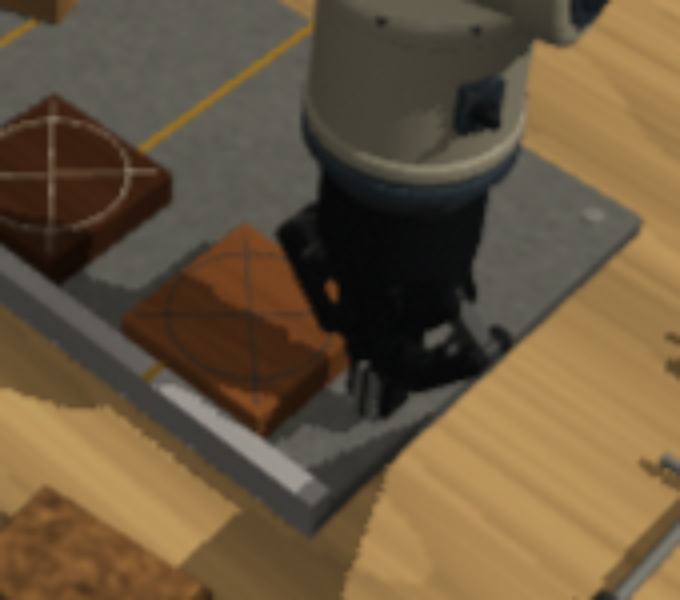

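Request:
move_arm([
  {"dx": 0.01, "dy": 0.06, "dz": 0.015, "roll": 0},
  {"dx": 0.01, "dy": 0.05, "dz": 0.01, "roll": -0.05},
  {"dx": 0, "dy": 0.05, "dz": 0, "roll": 0},
  {"dx": 0, "dy": 0.04, "dz": 0, "roll": 0},
  {"dx": 0, "dy": 0, "dz": 0, "roll": 0},
])

```text
time: 8.85
position: [0.6125, 0.1723, 0.0264]
tcp_rot: [[1.0, 0.004, 0.019], [0.004, -1.0, -0.003], [0.019, 0.003, -1.0]]
ft_force: [0.9, 0.2, 0.4]
gripper_width: -0.0001
```

```bash
python3 look.py 7
```

```text
[0.6126 0.1726 0.0264] [[1.0, 0.004, 0.019], [0.004, -1.0, -0.003], [0.019, 0.003, -1.0]] [ 0.1 -0.8  0. ] 8.9
```

View pics/t7.png

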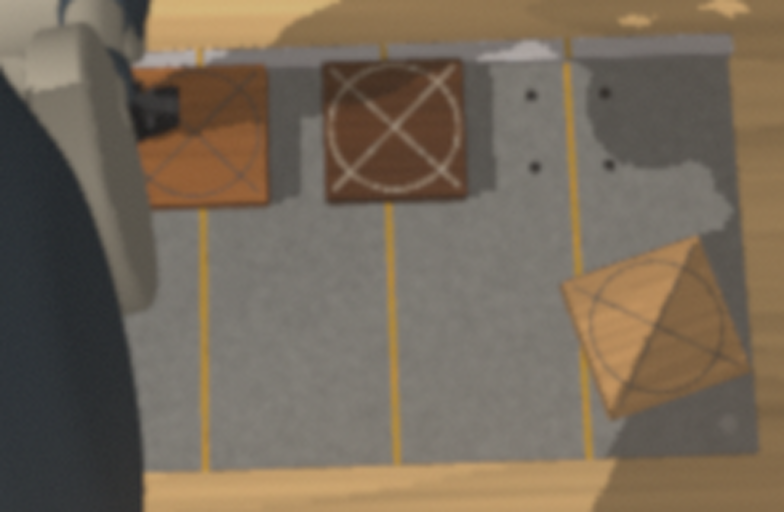

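Request:
move_arm([
  {"dx": 0, "dy": -0.07, "dz": 0, "roll": 0},
  {"dx": 0, "dy": -0.03, "dz": -0.3, "roll": 0},
  {"dx": 0, "dy": 0.3, "dz": -0.1, "roll": 0},
  {"dx": 0, "dy": 0.33, "dz": 0, "roll": 0},
  {"dx": 0, "dy": 0.33, "dz": 0, "roll": 0},
  {"dx": 0, "dy": 0.33, "dz": 0, "roll": 0},
  {"dx": 0, "dy": 0.33, "dz": 0, "roll": 0},
  {"dx": 0, "dy": 0.33, "dz": 0, "roll": 0},
  {"dx": 0, "dy": 0, "dz": 0, "roll": 0},
])

```text
time: 9.8
position: [0.6167, -0.1049, 0.0906]
tcp_rot: [[1.0, 0.013, 0.025], [0.013, -1.0, -0.004], [0.025, 0.004, -1.0]]
ft_force: [0.4, 1.4, 0.1]
gripper_width: -0.0002
```

```bash
python3 look.py 8; python3 - <<'E'
from meas import *
P=np.array([(x,y) for y in(.124,0,-.124) for x in(.02,-.1)])@R.T+T0
print(np.round((proj(np.c_[P,[.015]*6])-[205,170]+.5)*3.2-.5,1).tolist())
P=np.array([(.133,y) for y in(.124,0,-.124)])@R.T+T0
print(np.round((proj(np.c_[P,[.027]*3])-[205,170]+.5)*3.2-.5,1).tolist())
E
```

```text
[ 0.6165 -0.1024  0.0904] [[1.0, 0.014, 0.024], [0.014, -1.0, -0.003], [0.024, 0.003, -1.0]] [-0.4  0.2  0.4] 9.85
[[203.5, 227.3], [204.5, 408.3], [389.4, 221.9], [394.8, 402.9], [575.5, 216.6], [585.5, 397.6]]
[[200.4, 59.2], [384.4, 53.7], [568.8, 48.3]]
```

View pics/t8.png

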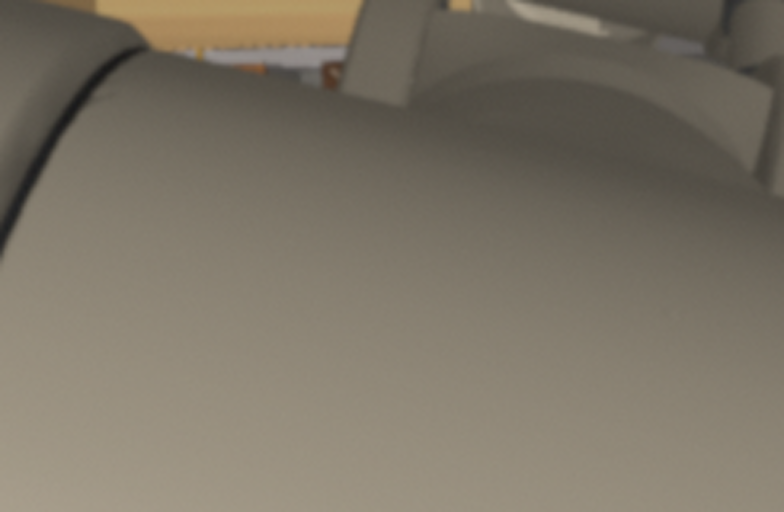

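Request:
move_arm([
  {"dx": -0.02, "dy": 0, "dz": 0.2, "roll": 0.1},
  {"dx": -0.02, "dy": 0, "dz": 0.2, "roll": 0},
  {"dx": 0, "dy": 0, "dz": 0.02, "roll": 0},
  {"dx": 0, "dy": 0, "dz": 0, "roll": 0},
])

```text
time: 10.25
position: [0.6141, -0.0981, 0.0271]
tcp_rot: [[1.0, 0.007, 0.026], [0.007, -1.0, -0.002], [0.026, 0.003, -1.0]]
ft_force: [1.1, -0.4, 1.3]
gripper_width: 0.0
```

Request:
move_arm([
  {"dx": 0, "dy": -0.05, "dz": 0.005, "roll": 0.04},
  {"dx": 0, "dy": -0.04, "dz": 0, "roll": 0},
  {"dx": 0, "dy": -0.03, "dz": 0, "roll": 0},
  {"dx": 0, "dy": 0, "dz": 0, "roll": 0},
])

```text
time: 10.65
position: [0.6161, -0.0766, 0.0299]
tcp_rot: [[1.0, 0.006, 0.031], [0.006, -1.0, -0.003], [0.031, 0.003, -1.0]]
ft_force: [-0.8, -0.3, -0.2]
gripper_width: -0.0002
```

Request:
move_arm([
  {"dx": 0, "dy": 0.08, "dz": 0, "roll": 0},
  {"dx": 0, "dy": 0, "dz": -0.3, "roll": 0},
  {"dx": -0.3, "dy": 0.1, "dz": -0.1, "roll": 0},
  {"dx": -0.3, "dy": 0.1, "dz": 0, "roll": 0},
  {"dx": -0.3, "dy": 0.1, "dz": 0, "roll": 0},
  {"dx": -0.3, "dy": 0.1, "dz": 0, "roll": 0},
  {"dx": -0.28, "dy": 0.1, "dz": 0, "roll": 0},
  {"dx": 0, "dy": 0, "dz": 0, "roll": 0},
], hand=0.35)

```text
time: 11.45
position: [0.3896, -0.1721, 0.0866]
tcp_rot: [[0.999, 0.007, 0.039], [0.007, -1.0, -0.007], [0.038, 0.007, -0.999]]
ft_force: [0.3, 0.3, 0.5]
gripper_width: 0.0555
```

```bash
python3 look.py 9
```

```text
[ 0.3921 -0.1725  0.0869] [[0.999, 0.006, 0.041], [0.007, -1.0, -0.008], [0.041, 0.008, -0.999]] [ 0.5 -0.2  1.3] 11.5
```

View pics/t9.png

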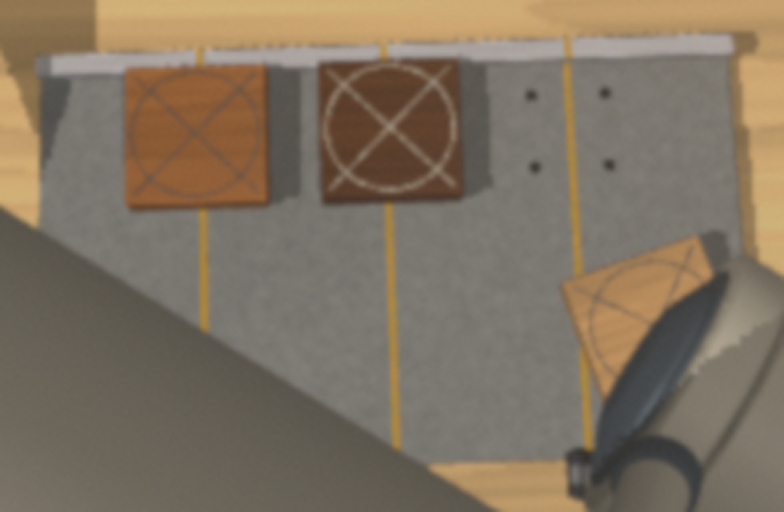

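Request:
move_arm([
  {"dx": -0.05, "dy": 0.05, "dz": 0.2, "roll": 0},
  {"dx": 0, "dy": 0, "dz": 0.2, "roll": 0},
  {"dx": 0, "dy": 0, "dz": 0, "roll": 0},
  {"dx": 0, "dy": 0, "dz": 0, "roll": 0},
])

```text
time: 11.9
position: [0.3914, -0.1848, 0.027]
tcp_rot: [[0.999, 0.005, 0.047], [0.005, -1.0, -0.013], [0.047, 0.013, -0.999]]
ft_force: [-0.4, -0.3, 0.9]
gripper_width: 0.0555
```

Request:
move_arm([
  {"dx": 0.1, "dy": 0, "dz": 0.016, "roll": 0},
  {"dx": 0.1, "dy": 0, "dz": 0.012, "roll": 0},
  {"dx": 0.1, "dy": 0, "dz": 0.01, "roll": 0},
  {"dx": 0.1, "dy": 0, "dz": 0.01, "roll": 0},
  {"dx": 0.1, "dy": 0, "dz": 0.01, "roll": 0},
  {"dx": 0.1, "dy": 0, "dz": 0.01, "roll": 0},
])

```text
time: 12.5
position: [0.4879, -0.1844, 0.0294]
tcp_rot: [[0.999, 0.007, 0.052], [0.007, -1.0, -0.015], [0.051, 0.016, -0.999]]
ft_force: [-1.3, -0.3, -0.2]
gripper_width: 0.0554
```

Request:
move_arm([
  {"dx": 0.1, "dy": 0, "dz": 0.025, "roll": 0},
  {"dx": 0.1, "dy": 0, "dz": 0.02, "roll": 0.03},
  {"dx": 0.08, "dy": 0, "dz": 0.015, "roll": 0},
  {"dx": 0.06, "dy": 0, "dz": 0.01, "roll": 0},
])

```text
time: 12.9
position: [0.5454, -0.1839, 0.0287]
tcp_rot: [[0.998, 0.007, 0.057], [0.008, -1.0, -0.018], [0.057, 0.018, -0.998]]
ft_force: [-0.9, -0.3, -0.3]
gripper_width: 0.0552
```

```bash
python3 - <<'E'
from h import *
im=env.get_image("scene");cv2.imwrite("pics/s10.png",cv2.resize(im[170:350,190:430,::-1],None,fx=3.2,fy=3.2))
s=env.get_state();print(s["position"],s["ft_force"])
E
```

```text
[ 0.5469003  -0.18413647  0.02877193] [ 0.63352747  0.64827867 -0.2834599 ]
```

View pics/s10.png

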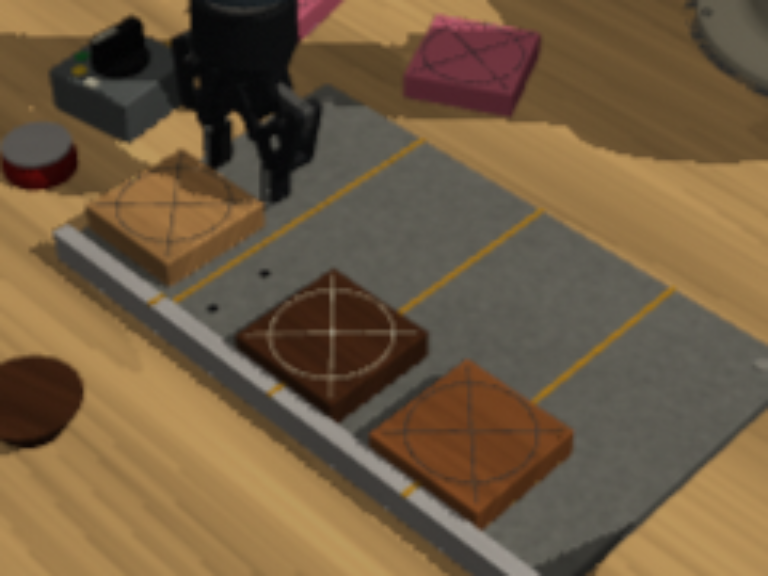

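Request:
move_arm([
  {"dx": 0.05, "dy": 0, "dz": 0.02, "roll": 0.03},
  {"dx": 0.04, "dy": 0, "dz": 0.01, "roll": 0},
  {"dx": 0.03, "dy": 0, "dz": 0, "roll": 0},
])

```text
time: 13.25
position: [0.5596, -0.1832, 0.0258]
tcp_rot: [[0.999, 0.005, 0.047], [0.006, -1.0, -0.017], [0.047, 0.017, -0.999]]
ft_force: [-43.3, -15.7, 22.1]
gripper_width: 0.0555
```

Request:
move_arm([
  {"dx": -0.13, "dy": 0, "dz": 0, "roll": 0},
  {"dx": 0, "dy": 0, "dz": -0.3, "roll": 0},
  {"dx": 0.2, "dy": -0.25, "dz": 0, "roll": 0},
  {"dx": 0.2, "dy": -0.25, "dz": 0, "roll": 0},
  {"dx": 0.1, "dy": -0.05, "dz": 0, "roll": 0},
  {"dx": 0, "dy": 0, "dz": 0, "roll": 0},
], hand=1)

```text
time: 13.85
position: [0.613, -0.0979, 0.0745]
tcp_rot: [[0.999, 0.001, 0.045], [0.002, -1.0, -0.016], [0.045, 0.016, -0.999]]
ft_force: [-0.2, 0.6, -0.1]
gripper_width: -0.0
```

Request:
move_arm([
  {"dx": -0.01, "dy": 0, "dz": 0.16, "roll": 0},
  {"dx": 0, "dy": 0, "dz": 0.13, "roll": 0},
  {"dx": 0, "dy": -0.05, "dz": 0, "roll": -0.03},
  {"dx": 0, "dy": 0, "dz": 0, "roll": 0},
])

```text
time: 14.25
position: [0.6121, -0.0916, 0.0305]
tcp_rot: [[0.999, 0.004, 0.044], [0.004, -1.0, -0.016], [0.044, 0.016, -0.999]]
ft_force: [-0.6, -0.2, 0.3]
gripper_width: 0.0005
```

Request:
move_arm([
  {"dx": 0, "dy": -0.04, "dz": 0.02, "roll": 0},
  {"dx": 0, "dy": -0.04, "dz": 0, "roll": 0},
  {"dx": 0, "dy": -0.02, "dz": 0, "roll": 0},
  {"dx": 0, "dy": 0, "dz": 0, "roll": 0},
])

```text
time: 14.65
position: [0.6124, -0.0759, 0.0295]
tcp_rot: [[0.999, 0.003, 0.046], [0.004, -1.0, -0.016], [0.046, 0.017, -0.999]]
ft_force: [1.1, -0.5, 0.3]
gripper_width: -0.0002
```

Request:
move_arm([
  {"dx": 0, "dy": -0.015, "dz": 0, "roll": 0},
  {"dx": 0, "dy": 0, "dz": 0, "roll": 0},
])

```text
time: 14.85
position: [0.6127, -0.0735, 0.03]
tcp_rot: [[0.999, 0.003, 0.047], [0.004, -1.0, -0.017], [0.047, 0.017, -0.999]]
ft_force: [-0.1, 0.0, -0.3]
gripper_width: -0.0002
```

Request:
move_arm([
  {"dx": 0, "dy": 0.08, "dz": 0, "roll": 0},
  {"dx": 0, "dy": 0.02, "dz": -0.3, "roll": 0},
  {"dx": 0, "dy": 0.3, "dz": 0, "roll": 0},
  {"dx": 0, "dy": 0.3, "dz": 0, "roll": 0},
  {"dx": 0, "dy": 0.3, "dz": 0, "roll": 0},
  {"dx": 0, "dy": 0.2, "dz": 0, "roll": 0},
  {"dx": 0, "dy": 0, "dz": 0, "roll": 0},
])

```text
time: 15.55
position: [0.6111, -0.2645, 0.0804]
tcp_rot: [[0.999, 0.005, 0.049], [0.006, -1.0, -0.019], [0.049, 0.019, -0.999]]
ft_force: [0.4, 1.1, -0.7]
gripper_width: -0.0003
```

```bash
python3 look.py 10;  python3 - <<'E'
from h import *
im=env.get_image("scene");cv2.imwrite("pics/s11.png",cv2.resize(im[150:350,170:430,::-1],None,fx=3,fy=3))
E
```

```text
[ 0.6109 -0.2628  0.0802] [[0.999, 0.006, 0.048], [0.007, -1.0, -0.018], [0.048, 0.018, -0.999]] [-0.4 -0.1  0.3] 15.6
```

View pics/t10.png

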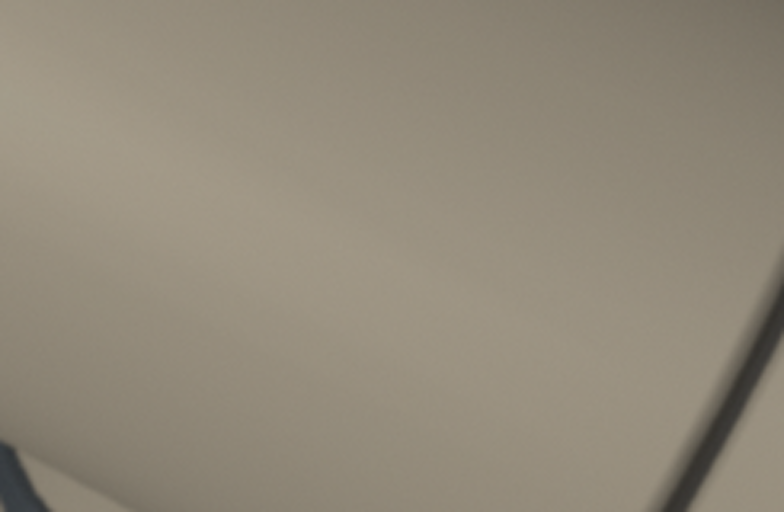

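View pics/s11.png

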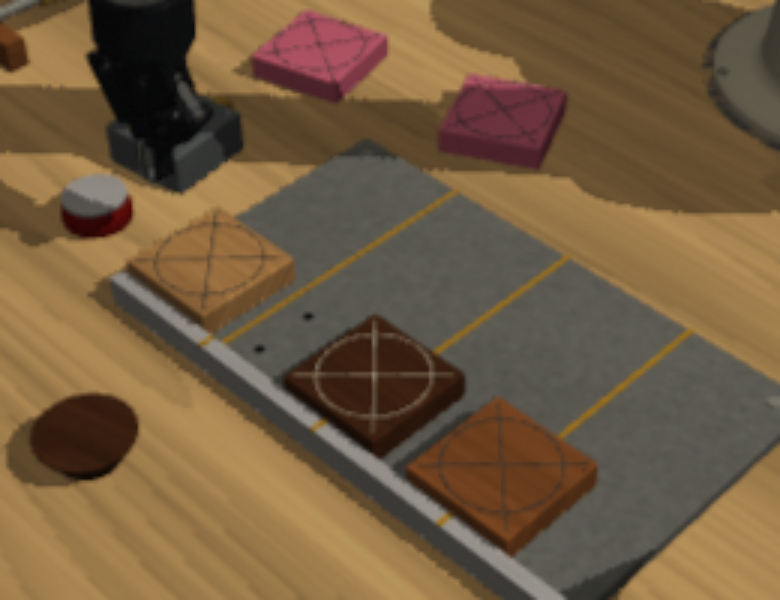

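```bash
cat >> meas.py <<'E'
def ms(c,sc,off,z=.039):
    # order: +x-y corner(left), -x-y (top), -x+y (right), +x+y (bottom)
    p=unproj(np.array(c)/sc+off-.5+.5/sc,z,"scene")
    L=np.array([[.047,-.047],[-.047,-.047],[-.047,.047],[.047,.047]])
    bt,bth,r=fit(L,p);b=(bt-T0)@R
    print("scene: world",np.round(bt,4),"board mm",np.round(b*1e3,1),"yaw",round(bth-th,3),"res",np.round(np.abs(r*1e3).max(),1))
E
python3 - <<'E'
from meas import *
o=[170,150]
ms([(130,262),(215,208),(295,264),(208,316)],3,o)
ms([(286,379),(376,316),(465,380),(374,439)],3,o)
ms([(408,467),(500,399),(597,468),(510,535)],3,o)
# expected fence-line centers and slot line mid points
P=np.array([(-.13,y) for y in(-.124,0,.124)]+[(.133,y) for y in(-.124,0,.124)])@R.T+T0
print(np.round((proj(np.c_[P,[.015]*3+[.027]*3],"scene")-o+.5)*3-.5,1).tolist())
E
```

```text
scene: world [ 0.6171 -0.196 ] board mm [  80.1 -181.5] yaw 0.008 res 4.3
scene: world [ 0.6164 -0.0121] board mm [80.3  2.4] yaw -0.01 res 4.9
scene: world [0.6142 0.1122] board mm [ 78.6 126.8] yaw -0.007 res 5.8
[[451.1, 196.6], [562.1, 263.4], [684.8, 337.2], [208.2, 341.5], [320.0, 425.4], [445.3, 519.5]]
```

Request:
move_arm([
  {"dx": 0, "dy": 0.03, "dz": 0.17, "roll": 0},
  {"dx": 0, "dy": 0, "dz": 0.17, "roll": 0},
  {"dx": 0, "dy": 0, "dz": 0, "roll": 0.03},
])

```text
time: 15.95
position: [0.6133, -0.2639, 0.0286]
tcp_rot: [[0.999, 0.006, 0.048], [0.007, -1.0, -0.017], [0.048, 0.017, -0.999]]
ft_force: [-1.1, 0.2, -0.5]
gripper_width: 0.0
```

```bash
  python3 - <<'E'
from h import *
im=env.get_image("scene");cv2.imwrite("pics/s12.png",cv2.resize(im[150:350,170:430,::-1],None,fx=3,fy=3))
s=env.get_state();print(s["position"],s["ft_force"])
E
```

```text
[ 0.61401613 -0.26418242  0.03021992] [-0.32844203 -0.16781951  1.19684033]
```

View pics/s12.png

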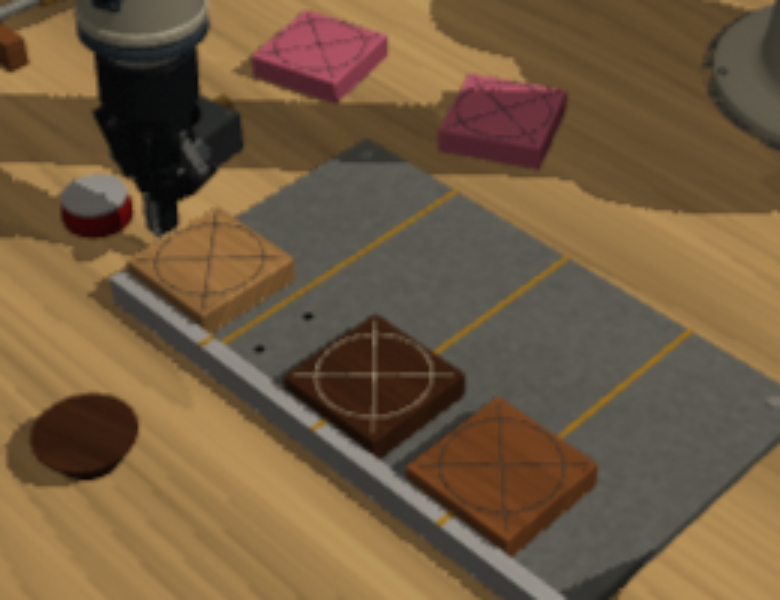

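Request:
move_arm([
  {"dx": 0, "dy": -0.06, "dz": 0.01, "roll": 0},
  {"dx": 0, "dy": -0.06, "dz": 0, "roll": 0},
  {"dx": 0, "dy": -0.06, "dz": 0, "roll": 0},
  {"dx": 0, "dy": -0.06, "dz": 0, "roll": 0},
  {"dx": 0, "dy": -0.06, "dz": 0, "roll": 0},
  {"dx": 0, "dy": -0.06, "dz": 0, "roll": 0},
  {"dx": 0, "dy": -0.02, "dz": 0, "roll": 0},
  {"dx": 0, "dy": 0, "dz": 0, "roll": 0},
])

```text
time: 16.8
position: [0.6155, -0.2, 0.0325]
tcp_rot: [[0.999, 0.009, 0.054], [0.01, -1.0, -0.019], [0.053, 0.02, -0.998]]
ft_force: [0.1, -1.1, -0.6]
gripper_width: -0.0
```

Request:
move_arm([
  {"dx": 0, "dy": -0.01, "dz": 0, "roll": 0},
  {"dx": 0, "dy": 0, "dz": 0, "roll": 0},
  {"dx": 0, "dy": 0.1, "dz": 0, "roll": 0},
  {"dx": 0, "dy": 0, "dz": -0.33, "roll": 0},
  {"dx": -0.3, "dy": -0.1, "dz": 0, "roll": 0.06},
  {"dx": -0.3, "dy": -0.1, "dz": 0, "roll": 0},
  {"dx": -0.3, "dy": -0.1, "dz": 0, "roll": 0},
  {"dx": -0.3, "dy": -0.1, "dz": 0, "roll": 0},
  {"dx": -0.15, "dy": -0.1, "dz": 0, "roll": 0},
  {"dx": 0, "dy": 0, "dz": 0, "roll": 0},
], hand=0.35)

```text
time: 17.8
position: [0.406, -0.1456, 0.0707]
tcp_rot: [[0.998, -0.001, 0.058], [-0.0, -1.0, -0.022], [0.058, 0.022, -0.998]]
ft_force: [0.8, -0.4, 0.5]
gripper_width: 0.0554
```

```bash
python3 look.py 11
```

```text
[ 0.408  -0.1468  0.0709] [[0.998, -0.001, 0.059], [0.0, -1.0, -0.023], [0.059, 0.023, -0.998]] [-0.3 -0.6 -0.5] 17.85
```

View pics/t11.png

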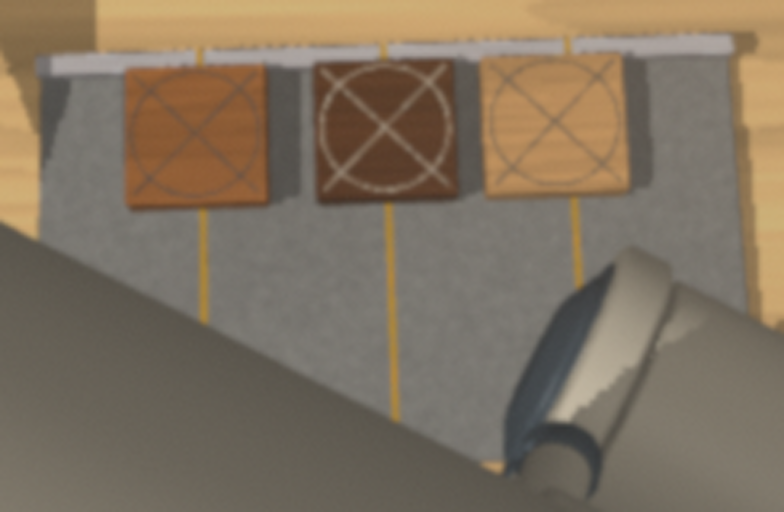

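Request:
move_arm([
  {"dx": 0.3, "dy": -0.04, "dz": 0, "roll": -0.05},
  {"dx": 0.3, "dy": -0.04, "dz": 0, "roll": 0},
  {"dx": 0.3, "dy": -0.03, "dz": 0.02, "roll": 0},
  {"dx": 0.3, "dy": -0.03, "dz": 0.04, "roll": 0},
  {"dx": 0.1, "dy": 0, "dz": 0.06, "roll": 0},
  {"dx": 0, "dy": 0, "dz": 0.05, "roll": 0},
  {"dx": 0, "dy": 0, "dz": 0, "roll": 0},
], hand=1)

```text
time: 18.55
position: [0.62, -0.132, 0.0572]
tcp_rot: [[0.998, -0.001, 0.068], [0.0, -1.0, -0.026], [0.068, 0.025, -0.997]]
ft_force: [-0.0, 0.7, -0.2]
gripper_width: 0.0001
```

Request:
move_arm([
  {"dx": -0.05, "dy": -0.03, "dz": 0.05, "roll": -0.03},
  {"dx": 0, "dy": 0, "dz": 0.03, "roll": 0},
  {"dx": 0, "dy": 0, "dz": 0.02, "roll": 0},
  {"dx": 0, "dy": 0, "dz": 0, "roll": 0},
])

```text
time: 18.95
position: [0.6099, -0.1287, 0.0406]
tcp_rot: [[0.998, -0.0, 0.065], [0.001, -1.0, -0.025], [0.065, 0.025, -0.998]]
ft_force: [0.1, 0.4, 0.1]
gripper_width: -0.0001
```

Request:
move_arm([
  {"dx": 0, "dy": 0, "dz": 0.015, "roll": 0},
  {"dx": 0, "dy": 0, "dz": 0.015, "roll": 0},
])

```text
time: 19.15
position: [0.6103, -0.1289, 0.0389]
tcp_rot: [[0.998, -0.001, 0.067], [0.001, -1.0, -0.025], [0.067, 0.025, -0.997]]
ft_force: [-22.2, 8.0, 66.3]
gripper_width: -0.0002
```

Request:
move_arm([
  {"dx": 0, "dy": 0.02, "dz": 0.002, "roll": 0},
])

```text
time: 19.25
position: [0.6105, -0.1316, 0.0399]
tcp_rot: [[0.998, -0.0, 0.068], [0.001, -1.0, -0.025], [0.068, 0.026, -0.997]]
ft_force: [0.1, 0.4, -0.8]
gripper_width: 0.0003
```

Request:
move_arm([
  {"dx": 0, "dy": 0.02, "dz": 0.008, "roll": 0},
])

```text
time: 19.35
position: [0.6108, -0.1347, 0.0395]
tcp_rot: [[0.998, -0.0, 0.069], [0.001, -1.0, -0.026], [0.069, 0.026, -0.997]]
ft_force: [-0.0, 2.6, 3.1]
gripper_width: 0.0002
```

Request:
move_arm([
  {"dx": 0, "dy": 0.02, "dz": 0.01, "roll": 0},
])

```text
time: 19.45
position: [0.6113, -0.1371, 0.0391]
tcp_rot: [[0.997, -0.001, 0.071], [0.001, -1.0, -0.025], [0.071, 0.025, -0.997]]
ft_force: [-4.9, 20.7, 33.5]
gripper_width: 0.0002
```

Request:
move_arm([
  {"dx": 0, "dy": 0.02, "dz": 0.007, "roll": 0},
])

```text
time: 19.55
position: [0.612, -0.1396, 0.0392]
tcp_rot: [[0.997, -0.001, 0.072], [0.001, -1.0, -0.024], [0.072, 0.024, -0.997]]
ft_force: [-1.2, 7.6, 20.1]
gripper_width: -0.0001
```

Request:
move_arm([
  {"dx": 0, "dy": 0.02, "dz": 0.008, "roll": 0},
])

```text
time: 19.65
position: [0.6126, -0.1419, 0.0392]
tcp_rot: [[0.997, -0.001, 0.074], [0.001, -1.0, -0.023], [0.074, 0.023, -0.997]]
ft_force: [-1.6, 14.8, 20.9]
gripper_width: -0.0001
```

```bash
  python3 - <<'E'
from h import *
im=env.get_image("scene");cv2.imwrite("pics/s13.png",cv2.resize(im[150:350,170:430,::-1],None,fx=3,fy=3))
s=env.get_state();print(s["position"],s["ft_force"])
E
```

```text
[ 0.61287156 -0.14249966  0.03926178] [-3.58770594  3.51281775 18.76280734]
```

View pics/s13.png

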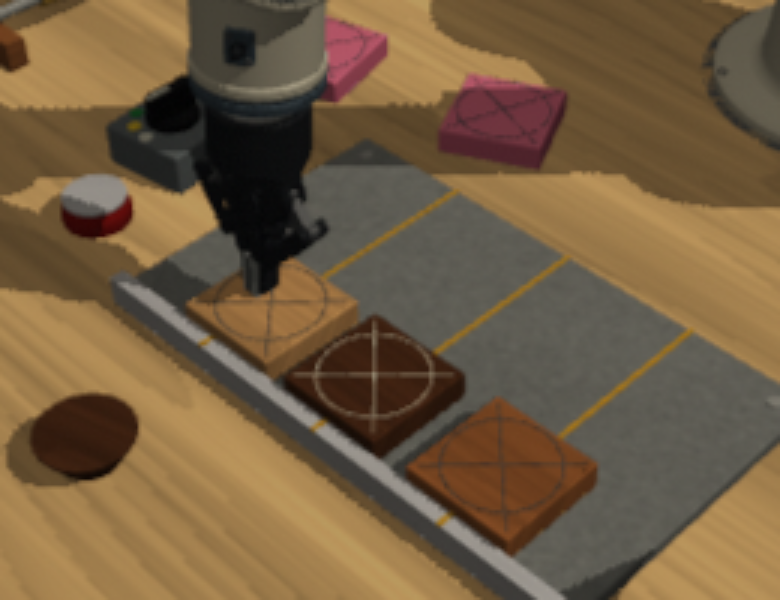

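Request:
move_arm([
  {"dx": -0.005, "dy": 0.02, "dz": 0.009, "roll": 0},
  {"dx": -0.005, "dy": 0.02, "dz": 0.009, "roll": 0},
])

```text
time: 19.9
position: [0.6134, -0.147, 0.0392]
tcp_rot: [[0.997, -0.002, 0.079], [0.0, -1.0, -0.022], [0.079, 0.022, -0.997]]
ft_force: [-1.2, 15.1, 25.0]
gripper_width: -0.0
```

Request:
move_arm([
  {"dx": -0.005, "dy": 0.02, "dz": 0.009, "roll": 0},
])

```text
time: 20.0
position: [0.6136, -0.1492, 0.0393]
tcp_rot: [[0.997, -0.002, 0.081], [0.0, -1.0, -0.021], [0.081, 0.021, -0.996]]
ft_force: [-0.8, 13.5, 25.3]
gripper_width: 0.0002
```

```bash
  python3 - <<'E'
from h import *
im=env.get_image("scene");cv2.imwrite("pics/s14.png",cv2.resize(im[150:350,170:430,::-1],None,fx=3,fy=3))
s=env.get_state();print(s["position"],s["ft_force"])
E
```

```text
[ 0.61371635 -0.14957606  0.0392595 ] [-0.07056876 12.62073145 23.24276473]
```

View pics/s14.png

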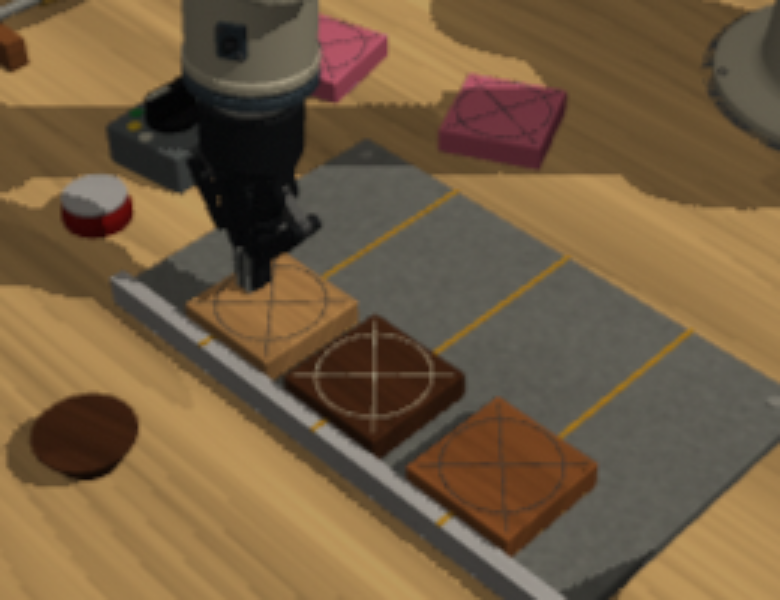

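Request:
move_arm([
  {"dx": 0, "dy": 0, "dz": -0.2, "roll": 0},
  {"dx": 0.15, "dy": -0.08, "dz": 0.01, "roll": 0},
  {"dx": 0.2, "dy": -0.08, "dz": 0.01, "roll": -0.06},
  {"dx": 0.15, "dy": 0, "dz": 0.01, "roll": 0},
  {"dx": 0, "dy": 0, "dz": 0, "roll": 0},
])

```text
time: 20.55
position: [0.6885, -0.1248, 0.0717]
tcp_rot: [[0.997, 0.002, 0.082], [0.004, -1.0, -0.021], [0.082, 0.022, -0.996]]
ft_force: [0.4, -0.2, -0.5]
gripper_width: -0.0003
```

Request:
move_arm([
  {"dx": -0.01, "dy": 0, "dz": 0.12, "roll": 0},
  {"dx": -0.01, "dy": 0, "dz": 0.11, "roll": 0},
  {"dx": 0, "dy": 0, "dz": 0.01, "roll": 0},
])

```text
time: 20.85
position: [0.6879, -0.1258, 0.0344]
tcp_rot: [[0.997, 0.002, 0.082], [0.004, -1.0, -0.022], [0.082, 0.022, -0.996]]
ft_force: [-0.6, 0.1, 0.1]
gripper_width: -0.0003
```

```bash
  python3 - <<'E'
from h import *
im=env.get_image("scene");cv2.imwrite("pics/s15.png",cv2.resize(im[150:350,170:430,::-1],None,fx=3,fy=3))
s=env.get_state();print(s["position"],s["ft_force"])
E
```

```text
[ 0.68825067 -0.12595008  0.03509669] [-1.03196368  0.04955592  0.39404719]
```

View pics/s15.png

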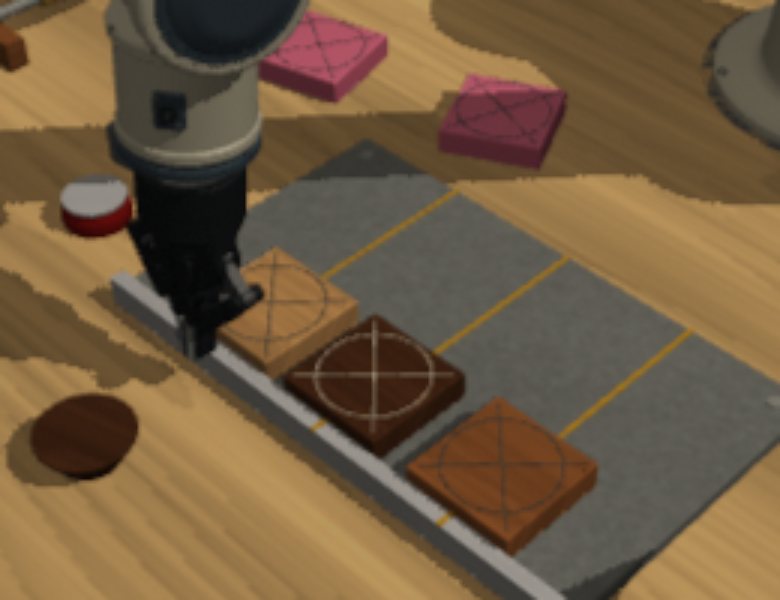

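Request:
move_arm([
  {"dx": -0.08, "dy": 0, "dz": 0, "roll": 0},
  {"dx": -0.08, "dy": 0, "dz": -0.005, "roll": 0},
  {"dx": -0.08, "dy": 0, "dz": -0.006, "roll": 0},
])

```text
time: 21.2
position: [0.6525, -0.1268, 0.0355]
tcp_rot: [[0.996, 0.002, 0.085], [0.004, -1.0, -0.022], [0.085, 0.023, -0.996]]
ft_force: [0.5, 0.6, -1.1]
gripper_width: -0.0004
```

Request:
move_arm([
  {"dx": -0.1, "dy": 0, "dz": 0.005, "roll": 0},
  {"dx": -0.1, "dy": 0, "dz": 0, "roll": 0},
  {"dx": -0.1, "dy": 0, "dz": 0, "roll": 0},
])

```text
time: 21.5
position: [0.6082, -0.1281, 0.0344]
tcp_rot: [[0.996, 0.001, 0.092], [0.004, -1.0, -0.024], [0.092, 0.025, -0.995]]
ft_force: [3.0, 0.6, 1.0]
gripper_width: -0.0001
```

```bash
  python3 - <<'E'
from h import *
im=env.get_image("scene");cv2.imwrite("pics/s16.png",cv2.resize(im[150:350,170:430,::-1],None,fx=3,fy=3))
s=env.get_state();print(s["position"],s["ft_force"])
E
```

```text
[ 0.60539913 -0.12772657  0.03393825] [-1.68264267  0.976592   -0.70726137]
```

View pics/s16.png

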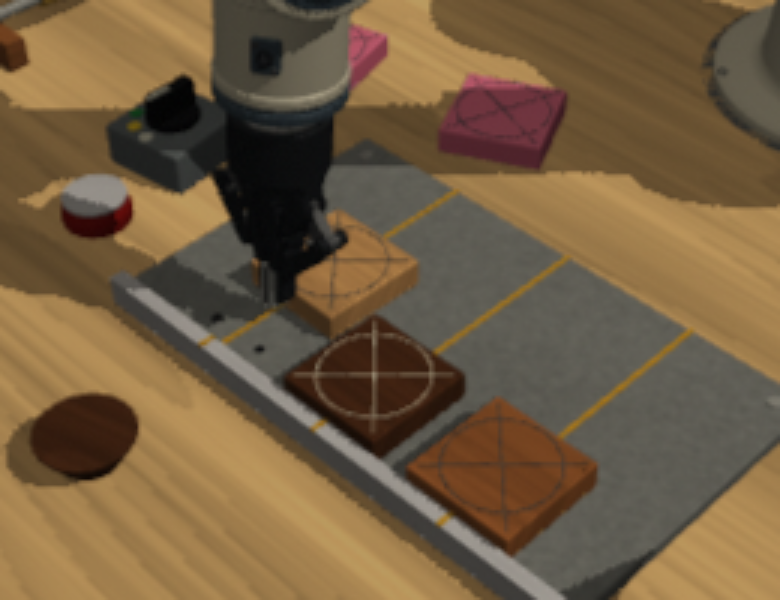

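Request:
move_arm([
  {"dx": -0.1, "dy": 0, "dz": 0, "roll": 0},
  {"dx": -0.1, "dy": 0, "dz": -0.005, "roll": 0},
  {"dx": -0.06, "dy": 0, "dz": -0.005, "roll": 0},
  {"dx": 0, "dy": 0, "dz": 0, "roll": 0},
])

```text
time: 21.95
position: [0.5667, -0.1288, 0.0349]
tcp_rot: [[0.996, 0.0, 0.093], [0.003, -1.0, -0.025], [0.093, 0.025, -0.995]]
ft_force: [0.5, 0.7, -0.5]
gripper_width: -0.0001
```

Request:
move_arm([
  {"dx": 0.08, "dy": 0, "dz": 0, "roll": 0},
  {"dx": 0, "dy": 0, "dz": -0.3, "roll": 0},
  {"dx": -0.1, "dy": -0.3, "dz": -0.02, "roll": 0},
  {"dx": -0.2, "dy": -0.26, "dz": -0.02, "roll": -0.02},
  {"dx": -0.14, "dy": 0, "dz": 0, "roll": 0},
  {"dx": 0, "dy": 0, "dz": 0, "roll": 0},
])

```text
time: 22.55
position: [0.5175, -0.042, 0.0818]
tcp_rot: [[0.995, 0.001, 0.101], [0.003, -1.0, -0.026], [0.1, 0.026, -0.995]]
ft_force: [0.4, -0.6, -0.3]
gripper_width: -0.0
```

```bash
python3 look.py 17;  python3 - <<'E'
from h import *
im=env.get_image("scene");cv2.imwrite("pics/s17.png",cv2.resize(im[150:350,170:430,::-1],None,fx=3,fy=3))
E
```

```text
[ 0.5192 -0.0424  0.0821] [[0.995, 0.0, 0.102], [0.003, -1.0, -0.026], [0.102, 0.026, -0.994]] [0.3 0.8 0.1] 22.6
```

View pics/s17.png

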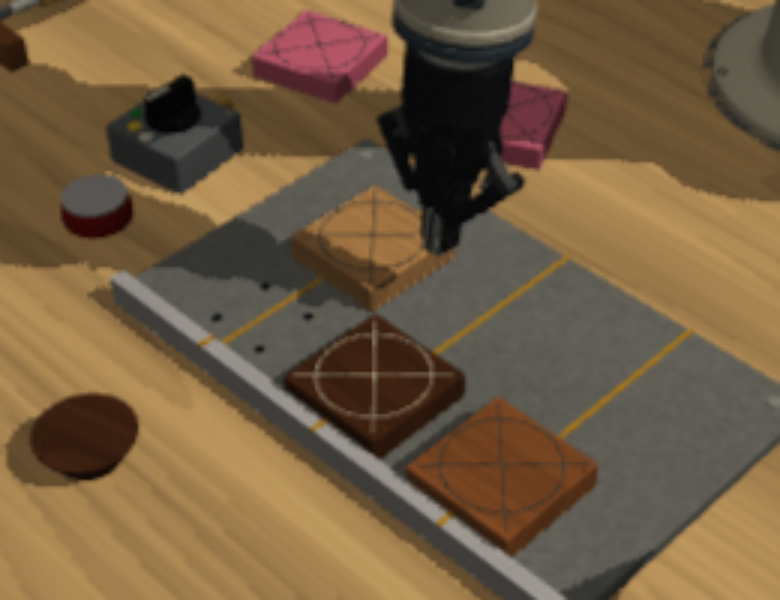

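View pics/t17.png

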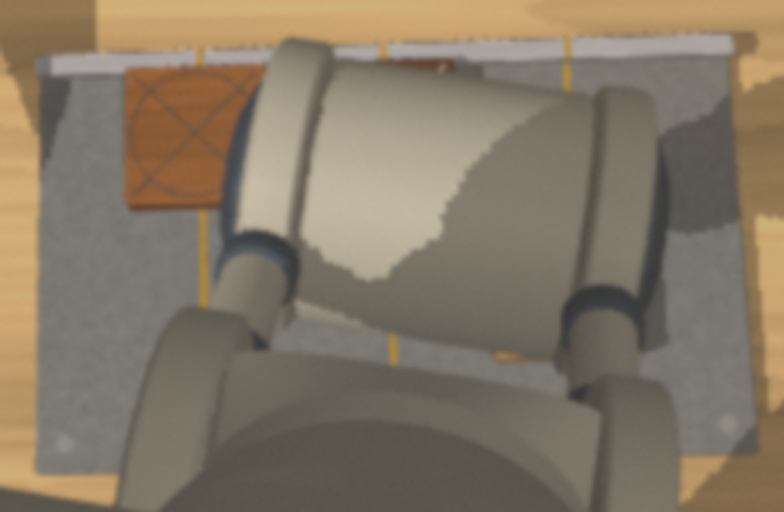

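Request:
move_arm([
  {"dx": -0.07, "dy": 0, "dz": 0.17, "roll": 0},
  {"dx": -0.07, "dy": 0, "dz": 0.16, "roll": 0},
  {"dx": 0, "dy": 0, "dz": 0, "roll": 0},
])

```text
time: 22.95
position: [0.5113, -0.0463, 0.0306]
tcp_rot: [[0.994, -0.002, 0.111], [0.001, -1.0, -0.028], [0.111, 0.028, -0.993]]
ft_force: [-0.4, 0.2, 0.6]
gripper_width: -0.0003
```

Request:
move_arm([
  {"dx": 0, "dy": 0.06, "dz": 0.005, "roll": -0.04},
  {"dx": 0, "dy": 0.06, "dz": 0, "roll": 0},
  {"dx": 0, "dy": 0.05, "dz": 0, "roll": 0},
  {"dx": 0, "dy": 0, "dz": 0, "roll": 0},
])

```text
time: 23.35
position: [0.5163, -0.0758, 0.0331]
tcp_rot: [[0.993, 0.001, 0.116], [0.004, -1.0, -0.03], [0.115, 0.03, -0.993]]
ft_force: [0.6, 0.4, 1.2]
gripper_width: -0.0001
```

Request:
move_arm([
  {"dx": 0, "dy": -0.12, "dz": 0, "roll": 0},
  {"dx": -0.1, "dy": 0, "dz": -0.3, "roll": 0},
  {"dx": -0.27, "dy": 0.18, "dz": -0.03, "roll": 0},
  {"dx": -0.27, "dy": 0.25, "dz": -0.03, "roll": 0},
])

```text
time: 23.75
position: [0.4202, -0.1192, 0.0785]
tcp_rot: [[0.993, 0.004, 0.121], [0.008, -0.999, -0.031], [0.121, 0.032, -0.992]]
ft_force: [0.6, -1.1, -0.3]
gripper_width: -0.0002
```

Request:
move_arm([
  {"dx": -0.05, "dy": 0.08, "dz": 0.05, "roll": 0},
  {"dx": 0, "dy": 0, "dz": 0.05, "roll": 0},
], hand=0.35)

```text
time: 23.95
position: [0.4113, -0.1346, 0.0649]
tcp_rot: [[0.992, 0.0, 0.122], [0.004, -0.999, -0.033], [0.122, 0.033, -0.992]]
ft_force: [0.7, 0.3, 0.6]
gripper_width: 0.0283
```

```bash
python3 look.py 18
```

```text
[ 0.4115 -0.1339  0.0639] [[0.993, 0.001, 0.121], [0.004, -0.999, -0.032], [0.121, 0.032, -0.992]] [-0.6  0.8 -1. ] 24.0
```

View pics/t18.png

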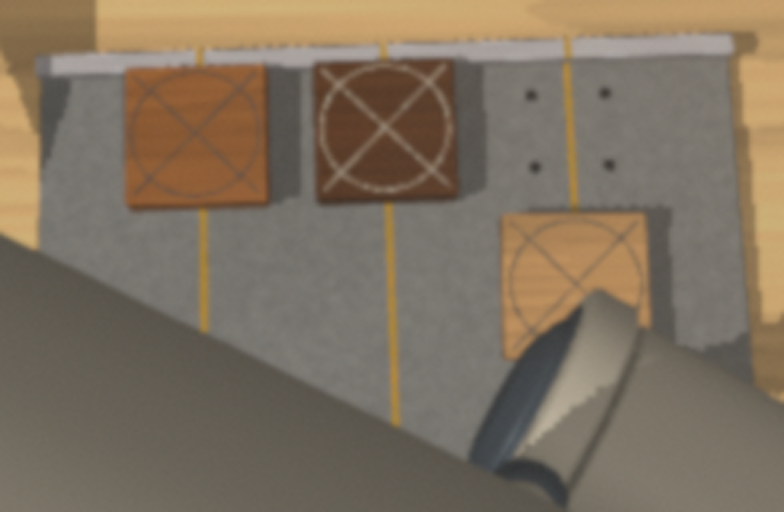

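```bash
python3 - <<'E'
from meas import *
m([(502,213),(647,212),(651,357),(505,358)])
E
```

```text
world [ 0.5077 -0.1337] board mm [ -29.  -118.7] yaw -0.026 res 0.8
```

Request:
move_arm([
  {"dx": 0, "dy": 0, "dz": 0.12, "roll": 0},
  {"dx": 0, "dy": 0, "dz": 0.12, "roll": 0},
  {"dx": 0.1, "dy": 0, "dz": 0.015, "roll": 0},
])

```text
time: 24.3
position: [0.4327, -0.1339, 0.0269]
tcp_rot: [[0.993, 0.0, 0.122], [0.004, -0.999, -0.032], [0.122, 0.032, -0.992]]
ft_force: [0.3, 0.1, -0.5]
gripper_width: 0.0557
```

Request:
move_arm([
  {"dx": 0.1, "dy": 0, "dz": 0.016, "roll": 0},
  {"dx": 0.08, "dy": 0, "dz": 0.012, "roll": 0},
  {"dx": 0.1, "dy": 0.006, "dz": 0.016, "roll": 0},
  {"dx": 0.1, "dy": 0.006, "dz": 0.016, "roll": 0},
])

```text
time: 24.7
position: [0.4951, -0.1315, 0.0237]
tcp_rot: [[0.993, 0.004, 0.12], [0.007, -1.0, -0.03], [0.12, 0.031, -0.992]]
ft_force: [-1.2, -0.2, 1.0]
gripper_width: 0.0558
```

Request:
move_arm([
  {"dx": 0.1, "dy": 0.02, "dz": 0.012, "roll": 0.03},
  {"dx": 0.1, "dy": 0.02, "dz": 0.014, "roll": 0},
  {"dx": 0.08, "dy": 0.02, "dz": 0.012, "roll": 0},
])

```text
time: 25.0
position: [0.5417, -0.1367, 0.0232]
tcp_rot: [[0.993, 0.004, 0.119], [0.008, -1.0, -0.03], [0.119, 0.03, -0.992]]
ft_force: [-0.8, -0.1, 2.0]
gripper_width: 0.0554
```

Request:
move_arm([
  {"dx": 0.05, "dy": 0.02, "dz": 0.008, "roll": 0.03},
  {"dx": 0.03, "dy": 0.01, "dz": 0.005, "roll": 0},
  {"dx": 0.03, "dy": 0, "dz": 0.004, "roll": 0},
])

```text
time: 25.3
position: [0.5597, -0.139, 0.0223]
tcp_rot: [[0.993, 0.005, 0.116], [0.008, -1.0, -0.029], [0.116, 0.029, -0.993]]
ft_force: [-33.6, -7.7, 13.9]
gripper_width: 0.0556
```

Request:
move_arm([
  {"dx": -0.15, "dy": 0, "dz": 0, "roll": 0},
  {"dx": -0.25, "dy": 0.05, "dz": -0.15, "roll": 0},
  {"dx": -0.3, "dy": 0.05, "dz": -0.1, "roll": 0},
  {"dx": -0.25, "dy": 0, "dz": -0.05, "roll": 0},
])

```text
time: 25.7
position: [0.4133, -0.1534, 0.0508]
tcp_rot: [[0.993, 0.008, 0.119], [0.012, -0.999, -0.03], [0.119, 0.031, -0.992]]
ft_force: [0.8, -1.2, -0.0]
gripper_width: 0.0551
```

```bash
python3 look.py 19; python3 -c "
from bench import env;print(env.get_state()['joints'],env.get_state()['joint_efforts'])"
```

```text
[ 0.4069 -0.1512  0.0504] [[0.993, 0.008, 0.114], [0.011, -1.0, -0.027], [0.114, 0.028, -0.993]] [-5.8  6.6 -2.8] 25.75
[-0.51942505  0.52043615  2.08764945  0.08111149  0.4223409   0.96939555] [  2.17193484 -54.56782937 -37.99750686   0.28828237  -4.12339479
   1.54854577]
```

View pics/t19.png

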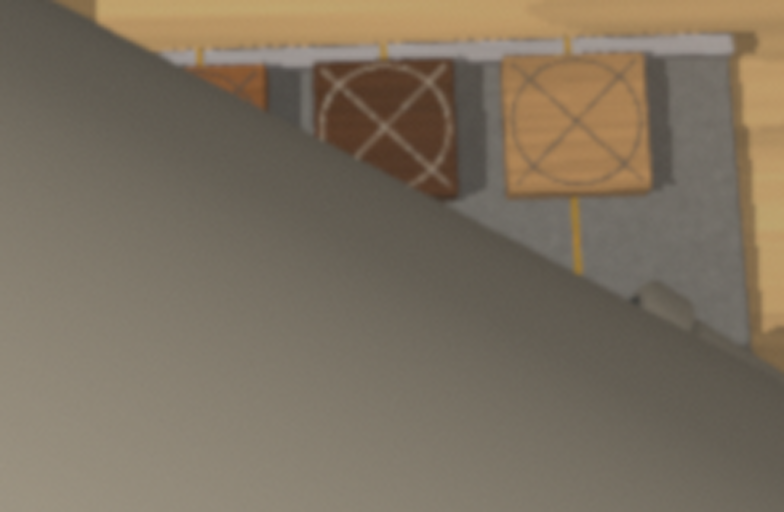

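```bash
python3 - <<'E'
from meas import *
m([(502,57),(645,54),(651,189),(507,195)])
m([(315,63),(454,60),(457,199),(318,202)])
m([(125,69),(267,66),(269,203),(127,207)])
from bench import env; print(env.get_state()["time"])
E
```

```text
world [ 0.6145 -0.139 ] board mm [  77.9 -124.5] yaw -0.006 res 1.6
world [ 0.6128 -0.0139] board mm [76.7  0.6] yaw -0.008 res 1.7
world [0.6125 0.1104] board mm [ 76.9 125. ] yaw 0.003 res 1.0
25.75
```

Request:
move_arm([
  {"dx": 0.17, "dy": -0.23, "dz": 0.01, "roll": 0.05},
  {"dx": 0.17, "dy": -0.23, "dz": 0.02, "roll": 0.03},
  {"dx": 0.17, "dy": -0.23, "dz": 0.03, "roll": 0},
  {"dx": 0.14, "dy": -0.2, "dz": 0.05, "roll": 0},
  {"dx": 0, "dy": 0, "dz": 0.03, "roll": 0},
])

```text
time: 26.25
position: [0.5078, -0.0143, 0.0381]
tcp_rot: [[0.993, -0.009, 0.116], [-0.005, -1.0, -0.028], [0.116, 0.027, -0.993]]
ft_force: [-0.1, 0.0, -0.0]
gripper_width: 0.0551
```

Request:
move_arm([
  {"dx": 0, "dy": 0, "dz": 0.08, "roll": -0.1},
  {"dx": 0.06, "dy": 0, "dz": 0.015, "roll": 0},
  {"dx": 0.08, "dy": 0, "dz": 0.012, "roll": 0},
  {"dx": 0.05, "dy": 0, "dz": 0.01, "roll": 0},
])

```text
time: 26.65
position: [0.5383, -0.0152, 0.0221]
tcp_rot: [[0.994, 0.001, 0.113], [0.004, -1.0, -0.027], [0.113, 0.028, -0.993]]
ft_force: [0.3, 1.1, -0.1]
gripper_width: 0.0554
```

Request:
move_arm([
  {"dx": 0.06, "dy": 0, "dz": 0.008, "roll": 0},
  {"dx": 0.05, "dy": 0, "dz": 0.006, "roll": 0},
  {"dx": 0.03, "dy": 0, "dz": 0.002, "roll": 0},
])

```text
time: 26.95
position: [0.5587, -0.0163, 0.0217]
tcp_rot: [[0.994, -0.001, 0.107], [0.002, -1.0, -0.027], [0.107, 0.027, -0.994]]
ft_force: [-33.8, -1.0, 24.3]
gripper_width: 0.0554
```

Request:
move_arm([
  {"dx": -0.15, "dy": 0, "dz": -0.01, "roll": 0},
  {"dx": -0.05, "dy": -0.2, "dz": -0.01, "roll": 0},
  {"dx": 0, "dy": -0.25, "dz": 0, "roll": 0},
  {"dx": 0, "dy": -0.25, "dz": 0, "roll": 0},
  {"dx": 0, "dy": -0.1, "dz": 0, "roll": -0.02},
  {"dx": 0, "dy": 0, "dz": 0, "roll": 0},
])

```text
time: 27.55
position: [0.5297, 0.1058, 0.019]
tcp_rot: [[0.994, -0.004, 0.107], [-0.001, -1.0, -0.028], [0.108, 0.028, -0.994]]
ft_force: [0.4, 0.0, 0.0]
gripper_width: 0.0557
```

Request:
move_arm([
  {"dx": 0.06, "dy": 0, "dz": -0.005, "roll": -0.06},
  {"dx": 0.06, "dy": 0, "dz": 0.006, "roll": 0},
  {"dx": 0.05, "dy": 0.003, "dz": 0.006, "roll": 0},
  {"dx": 0.03, "dy": 0.003, "dz": 0.004, "roll": 0},
])

```text
time: 27.95
position: [0.5578, 0.1027, 0.0202]
tcp_rot: [[0.995, 0.001, 0.098], [0.004, -1.0, -0.029], [0.098, 0.029, -0.995]]
ft_force: [-42.9, 15.7, 24.3]
gripper_width: 0.0557
```

Request:
move_arm([
  {"dx": -0.15, "dy": 0, "dz": -0.02, "roll": 0},
  {"dx": -0.15, "dy": 0, "dz": -0.2, "roll": 0},
  {"dx": -0.25, "dy": 0, "dz": -0.3, "roll": 0},
  {"dx": -0.2, "dy": 0, "dz": -0.3, "roll": 0},
  {"dx": 0, "dy": 0, "dz": 0, "roll": 0},
])

```text
time: 28.45
position: [0.4406, 0.1019, 0.125]
tcp_rot: [[0.996, -0.006, 0.094], [-0.003, -1.0, -0.03], [0.094, 0.029, -0.995]]
ft_force: [-0.5, 0.2, 1.0]
gripper_width: 0.0555
```

```bash
python3 look.py 20; python3 - <<'E'
from h import *
im=env.get_image("top");cv2.imwrite("pics/v20.png",cv2.resize(im[210:290,460:540,::-1],None,fx=7,fy=7,interpolation=cv2.INTER_CUBIC))
L=.034*np.array([[1,0],[np.cos(.6),-np.sin(.6)],[np.cos(1.2),-np.sin(1.2)]])
g=lambda p:np.array(p)/5+[450,180]-.5+.1
print(fit(L,unproj(g([(215,268),(263,269),(301,305)]),.04)))
E
```

```text
[0.4424 0.1019 0.1236] [[0.996, -0.006, 0.094], [-0.003, -1.0, -0.03], [0.095, 0.029, -0.995]] [ 0.1 -0.5 -0.2] 28.5
(array([ 0.52209876, -0.36412836]), np.float64(0.15136542512553908), array([[-0.00075225, -0.00027921],
       [ 0.00130474, -0.0001584 ],
       [-0.00055249,  0.0004376 ]]))
```

View pics/t20.png

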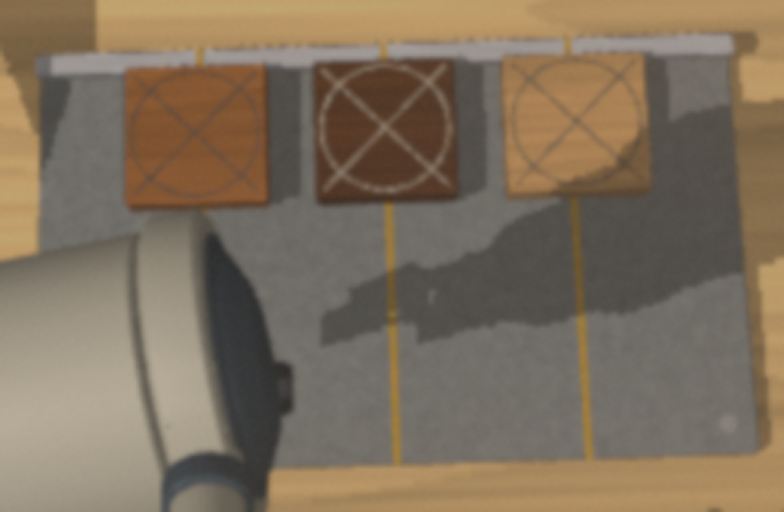

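View pics/v20.png

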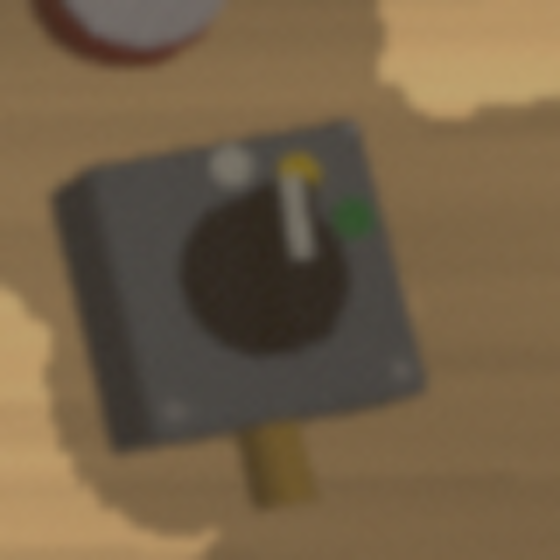

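Request:
move_arm([
  {"dx": 0.05, "dy": 0.3, "dz": 0, "roll": -0.05},
  {"dx": 0.05, "dy": 0.3, "dz": 0, "roll": 0},
  {"dx": 0.05, "dy": 0.3, "dz": 0, "roll": 0},
  {"dx": 0.05, "dy": 0.3, "dz": 0, "roll": 0},
  {"dx": 0.05, "dy": 0.3, "dz": 0, "roll": 0},
  {"dx": 0.05, "dy": 0.3, "dz": 0, "roll": 0},
  {"dx": 0.05, "dy": 0.3, "dz": 0, "roll": 0},
  {"dx": 0.05, "dy": 0.3, "dz": 0, "roll": 0},
  {"dx": 0.05, "dy": 0.3, "dz": 0, "roll": 0},
  {"dx": 0.05, "dy": 0.2, "dz": 0, "roll": 0},
  {"dx": 0, "dy": 0, "dz": 0, "roll": 0},
])

```text
time: 29.65
position: [0.5276, -0.3627, 0.1289]
tcp_rot: [[0.996, -0.006, 0.091], [-0.003, -1.0, -0.028], [0.091, 0.028, -0.995]]
ft_force: [0.0, 0.2, -0.5]
gripper_width: 0.0555
```

Request:
move_arm([
  {"dx": -0.03, "dy": 0, "dz": 0.15, "roll": 0},
  {"dx": -0.03, "dy": 0, "dz": 0.13, "roll": 0},
  {"dx": 0, "dy": 0, "dz": 0, "roll": 0},
])

```text
time: 29.95
position: [0.5226, -0.3681, 0.0805]
tcp_rot: [[0.996, -0.01, 0.089], [-0.007, -1.0, -0.027], [0.089, 0.027, -0.996]]
ft_force: [-0.0, -0.1, -0.2]
gripper_width: 0.0556
```

```bash
python3 - <<'E'
from h import *
im=env.get_image("scene");cv2.imwrite("pics/v21.png",cv2.resize(im[110:230,170:300,::-1],None,fx=5,fy=5,interpolation=cv2.INTER_CUBIC))
s=env.get_state();print(s["position"],s["time"],s["joints"])
p=s["position"]
print((proj([p,[.522,-.364,.073],[.545,-.364,.073],[.499,-.364,.073]],"scene")-[170,110])*5)
g=lambda p:np.array(p)/7+[460,210]-.5+.07
q=unproj(g([(291,178),(302,258)]),.073);print(q,np.arctan2(*(q[0]-q[1])[[1,0]]))
E
```

```text
[ 0.52320086 -0.36840002  0.08170041] 30.0 [-0.72715179  0.64720783  1.53503109  0.05048442  0.87380244  0.82146288]
[[271.06314753 331.36062419]
 [280.30747647 347.90611149]
 [244.51740226 366.49922658]
 [315.45366675 329.64749719]]
[[ 0.54437135 -0.36325655  0.073     ]
 [ 0.52119302 -0.36410086  0.073     ]] 0.03641082241487544
```

View pics/v21.png

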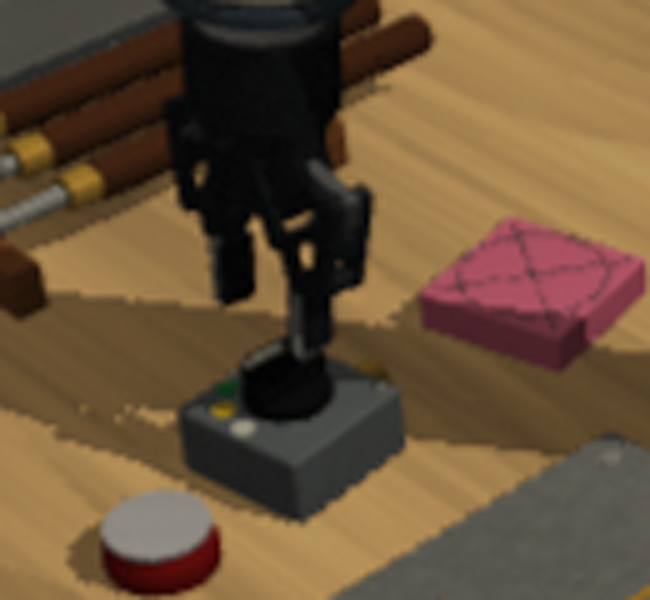

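Request:
move_arm([
  {"dx": 0, "dy": -0.03, "dz": 0.08, "roll": -0.1},
  {"dx": -0.01, "dy": 0, "dz": 0.08, "roll": 0},
  {"dx": 0, "dy": 0, "dz": 0.01, "roll": 0},
])

```text
time: 30.3
position: [0.5253, -0.3649, 0.055]
tcp_rot: [[0.996, -0.0, 0.091], [0.003, -1.0, -0.029], [0.091, 0.029, -0.995]]
ft_force: [-0.4, 0.3, -0.4]
gripper_width: 0.0559
```

Request:
move_arm([
  {"dx": -0.01, "dy": -0.01, "dz": 0.01, "roll": 0},
  {"dx": 0, "dy": 0, "dz": 0, "roll": 0},
  {"dx": 0, "dy": 0, "dz": 0, "roll": 0},
  {"dx": 0, "dy": 0, "dz": 0, "roll": 0},
], hand=1, grip_force=40)

```text
time: 30.7
position: [0.5242, -0.3647, 0.054]
tcp_rot: [[0.996, 0.001, 0.092], [0.004, -0.999, -0.032], [0.092, 0.032, -0.995]]
ft_force: [0.6, -1.7, -12.6]
gripper_width: 0.0131
```

Request:
move_arm([
  {"dx": 0, "dy": 0, "dz": 0, "roll": 1},
  {"dx": 0, "dy": 0, "dz": 0, "roll": 1},
  {"dx": 0, "dy": 0, "dz": 0, "roll": 1},
  {"dx": 0, "dy": 0, "dz": 0, "roll": 1},
])

```text
time: 31.1
position: [0.524, -0.3657, 0.0539]
tcp_rot: [[0.932, -0.35, 0.092], [-0.349, -0.937, -0.033], [0.098, -0.001, -0.995]]
ft_force: [-0.0, -2.8, -7.6]
gripper_width: 0.0129
```

Request:
move_arm([
  {"dx": 0, "dy": 0, "dz": 0, "roll": 1},
  {"dx": 0, "dy": 0, "dz": 0, "roll": 1},
  {"dx": 0, "dy": 0, "dz": 0, "roll": 1},
  {"dx": 0, "dy": 0, "dz": 0, "roll": 1},
  {"dx": 0, "dy": 0, "dz": 0, "roll": 1},
  {"dx": 0, "dy": 0, "dz": 0, "roll": 1},
  {"dx": 0, "dy": 0, "dz": 0, "roll": 1},
])

```text
time: 31.8
position: [0.5228, -0.367, 0.0541]
tcp_rot: [[0.542, -0.835, 0.09], [-0.836, -0.547, -0.036], [0.079, -0.056, -0.995]]
ft_force: [-0.2, -1.5, -7.0]
gripper_width: 0.0132
```

Request:
move_arm([
  {"dx": 0, "dy": 0, "dz": 0, "roll": 0.5},
  {"dx": 0, "dy": 0, "dz": 0, "roll": 0},
])

```text
time: 32.0
position: [0.5228, -0.367, 0.0542]
tcp_rot: [[0.502, -0.86, 0.09], [-0.862, -0.506, -0.036], [0.076, -0.059, -0.995]]
ft_force: [2.4, -0.3, -7.3]
gripper_width: 0.0131
```

```bash
python3 - <<'E'
from h import *
im=env.get_image("scene");cv2.imwrite("pics/v22.png",cv2.resize(im[110:230,170:300,::-1],None,fx=5,fy=5,interpolation=cv2.INTER_CUBIC))
s=env.get_state();print(s["position"],s["time"],np.arctan2(s["tcp_rot"][1][0],s["tcp_rot"][0][0]))
E
```

```text
[ 0.52275177 -0.36694313  0.05417784] 32.05 -1.0417012794654277
```

View pics/v22.png

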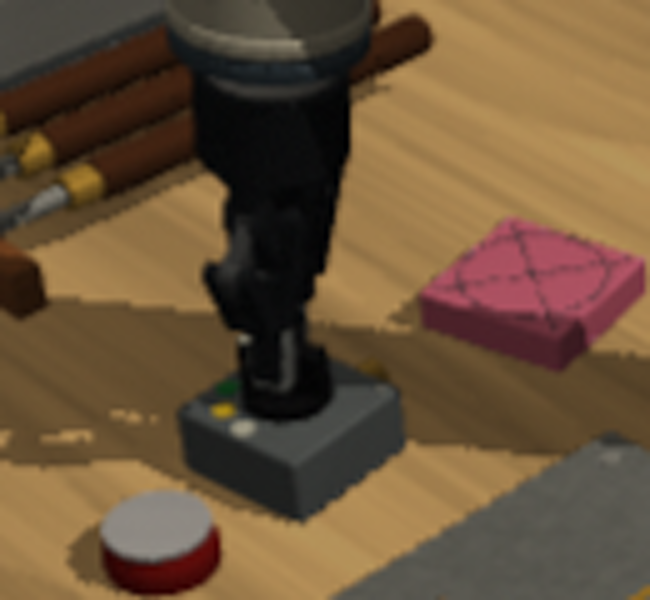

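Request:
move_arm([
  {"dx": 0, "dy": 0, "dz": 0, "roll": 0},
  {"dx": 0, "dy": 0, "dz": 0, "roll": 0},
  {"dx": 0, "dy": 0, "dz": 0, "roll": 0},
], hand=0.4)

```text
time: 32.35
position: [0.5232, -0.3672, 0.0551]
tcp_rot: [[0.506, -0.858, 0.091], [-0.859, -0.511, -0.037], [0.078, -0.06, -0.995]]
ft_force: [-0.7, -0.5, -1.1]
gripper_width: 0.0514
```

Request:
move_arm([
  {"dx": 0, "dy": 0, "dz": -0.2, "roll": 0},
  {"dx": 0, "dy": 0, "dz": -0.3, "roll": 0},
  {"dx": 0, "dy": 0, "dz": -0.3, "roll": 0},
  {"dx": -0.3, "dy": -0.1, "dz": -0.1, "roll": 0},
  {"dx": -0.3, "dy": -0.1, "dz": 0, "roll": 0},
  {"dx": -0.3, "dy": 0.1, "dz": 0, "roll": 0},
  {"dx": 0, "dy": 0, "dz": 0, "roll": 0},
])

```text
time: 33.05
position: [0.4527, -0.2358, 0.1853]
tcp_rot: [[0.507, -0.857, 0.093], [-0.858, -0.512, -0.037], [0.08, -0.061, -0.995]]
ft_force: [-0.2, -0.7, -0.9]
gripper_width: 0.0513
```

```bash
python3 look.py 23; python3 - <<'E'
from h import *
im=env.get_image("top");cv2.imwrite("pics/v23.png",cv2.resize(im[210:290,460:540,::-1],None,fx=7,fy=7,interpolation=cv2.INTER_CUBIC))
im=env.get_image("scene");cv2.imwrite("pics/s23.png",im[:,:,::-1])
E
```

```text
[ 0.456  -0.2385  0.1865] [[0.506, -0.857, 0.097], [-0.858, -0.512, -0.04], [0.084, -0.063, -0.994]] [ 0.9 -0.5  0.2] 33.1
```

View pics/v23.png

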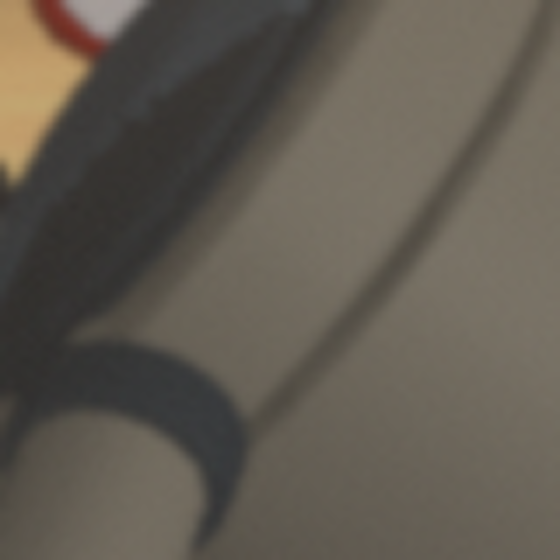

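View pics/s23.png

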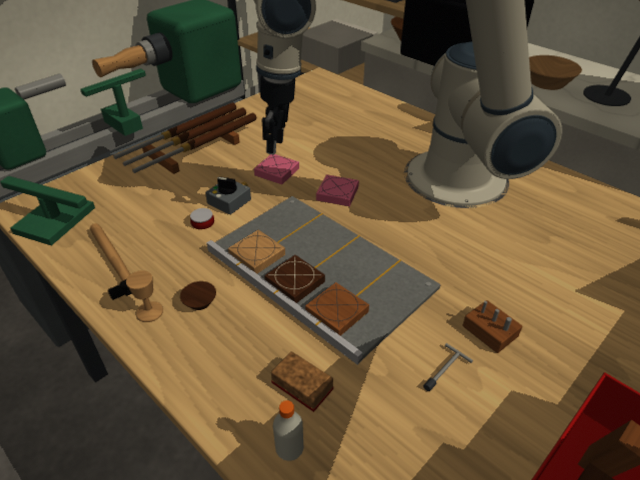

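Request:
move_arm([
  {"dx": -0.26, "dy": -0.15, "dz": 0, "roll": 0},
  {"dx": -0.26, "dy": -0.15, "dz": 0, "roll": 0},
  {"dx": -0.26, "dy": -0.15, "dz": 0, "roll": 0},
  {"dx": -0.26, "dy": -0.15, "dz": 0, "roll": 0},
  {"dx": -0.26, "dy": -0.15, "dz": 0, "roll": 0},
  {"dx": -0.26, "dy": -0.15, "dz": 0, "roll": 0},
  {"dx": -0.26, "dy": -0.15, "dz": 0, "roll": 0},
  {"dx": -0.26, "dy": -0.15, "dz": 0, "roll": 0},
  {"dx": -0.26, "dy": -0.15, "dz": 0, "roll": 0},
])

```text
time: 34.1
position: [0.4722, 0.1663, 0.1698]
tcp_rot: [[0.491, -0.863, 0.115], [-0.865, -0.499, -0.048], [0.099, -0.075, -0.992]]
ft_force: [1.9, -0.1, -0.5]
gripper_width: 0.051
```

```bash
python3 look.py 24; python3 - <<'E'
from h import *
im=env.get_image("top");cv2.imwrite("pics/v24.png",cv2.resize(im[210:290,460:540,::-1],None,fx=7,fy=7,interpolation=cv2.INTER_CUBIC))
E
```

```text
[0.4725 0.172  0.1697] [[0.493, -0.862, 0.116], [-0.864, -0.501, -0.046], [0.098, -0.078, -0.992]] [-1.7  4.2 -0.7] 34.15
```

View pics/v24.png

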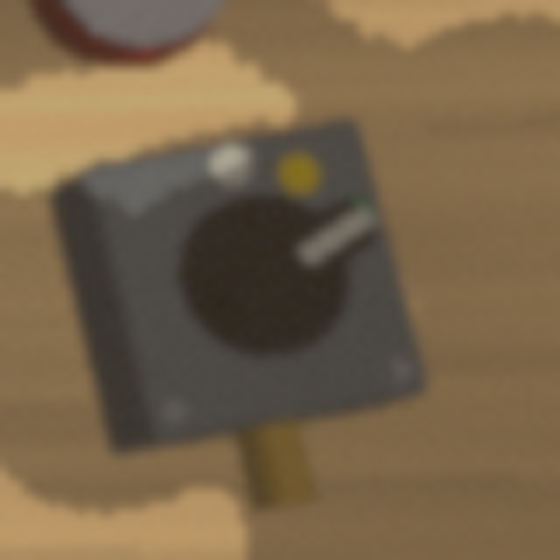

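View pics/t24.png

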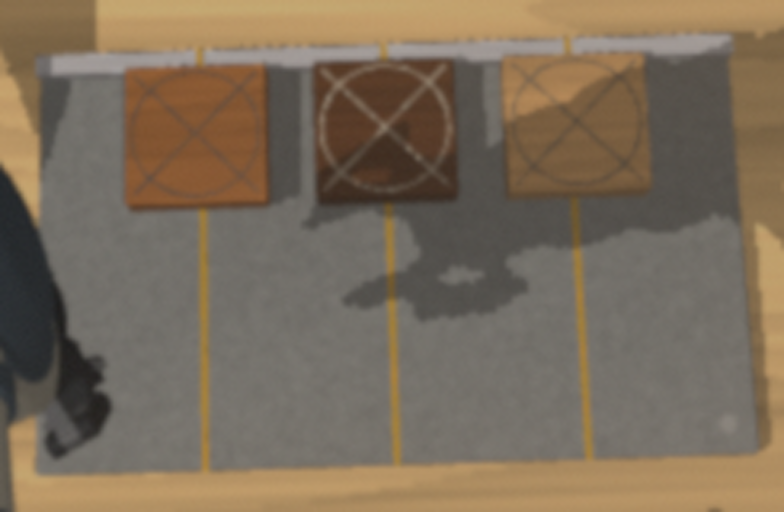

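```bash
python3 - <<'E'
from h import *
g=lambda p:np.array(p)/7+[460,210]-.5+.07
q=unproj(g([(372,213),(304,258)]),.073);d=q[0]-q[1];pa=np.arctan2(d[1],d[0]);print(q,pa)
L=.034*np.array([[1,0],[np.cos(.6),-np.sin(.6)],[np.cos(1.2),-np.sin(1.2)]])
t,th,r=fit(L,unproj(g([(232,165),(299,174),(353,217)]),.04));print(t,th,r*1e3,"sel",th-pa)
e=unproj(g([(354,122),(425,387)]),.04);d=e[0]-e[1];print("edge yaw",np.arctan2(d[1],d[0]))
for P in([*t,.04],):
  c,s=np.cos(th-1.2),np.sin(th-1.2)
  print((proj([[t[0]+.02*c*k,t[1]+.02*s*k,.073] for k in(0,1)])-[460,210]+.43)*7)
E
```

```text
[[ 0.53366571 -0.38518598  0.073     ]
 [ 0.52117905 -0.36466541  0.073     ]] -1.0241539515713332
[ 0.52147166 -0.36425284] 0.14833379866796945 [[-0.02273867 -0.29723975]
 [-0.19402216  0.09818761]
 [ 0.21676083  0.19905214]] sel 1.1724877502393025
edge yaw 0.15703882454547916
[[302.44004154 257.01969931]
 [360.23633082 221.15557691]]
```

```bash
python3 - <<'E'
from bench import env
print(env.hand_in()); s=env.get_state(); print(s["time"],s["joint_velocities"])
E
```

```text
the job is handed in; nothing more can be done
None
the job is handed in; nothing more can be done
```

I slid all three blanks into the row against the fence, then turned the selector clockwise to the green mark and handed the job in at about 34 s of the 72 s allowed.

- **Blanks:** Tan is on the +124 mm line, dark on the middle line and pale on the −124 mm line. By the last measurements each is within about 1 mm of its line and square to about 0.01 rad. I pressed each one against the fence until the wrist force showed contact (33–43 N). I only checked flushness by that force and the top view, which is good to about 1–2 mm.
- **Selector:** The last top image gives 1.17 rad, while the gripper's angle at release gives about 1.19 rad. The target is 1.2, so they disagree by about 0.02 rad.
- **Mistakes on the way:**
  - My first push at the dark blank passed over it without moving it.
  - Opening the fingers beside the pale blank knocked it 14 mm sideways.
  - I then tried dragging the pale blank back by pressing on its top, which failed and peaked at 66 N at the wrist. I pushed it back over the fence, re-centred it and squared it again.
- **Rest of the bench:** The last full scene picture shows nothing else moved, and the gripper was clear of everything at hand-in.

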